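# Fetch the oil can from the latched finishing cupboard

## Robot

A 7-joint arm with a two-finger parallel gripper is mounted at the origin on the work surface. World frame = base frame: x ahead of the robot, y to its left, z up, the work surface at z = 0. Lengths are in m, angles in rad, forces in N, time in s.
With the tool pointing down it reaches from about 0.4 to 0.85 m from the base axis. Payload 10.4 kg.
Tool frame: the origin (TCP) lies on the front face of the gripper's body, between the roots of the fingers; the fingertips stand 73 mm ahead of it and the grasp point (between the pads) lies 54 mm ahead of it; x points along the fingers, y is the direction in which the jaws open and shut, and the axes are right-handed (so a half turn about x gives the same grasp; the last joint's range is limited). The gripper opens to 85 mm and grips with 20 to 120 N. Pads are 22 mm wide; open, the fingers measure 114 mm over their backs; the gripper's body (76 mm by 85 mm) begins 54 mm behind the grasp point. The pads swing forward as they close: fully open they stand 13 mm farther back than shut.
Start: joints at [-1.287, 0.332, -0.065, 1.46, 0.022, 1.35, -0.088], TCP at [0.189, 0.596, 0.304] pointing down, gripper open.
Joint ranges: [-2.6, 2.6], [-0.5, 2.12], [-1.47, 1.34], [0.16, 2.42], [-1.27, 4.41], [0.06, 2.06], [-2.6, 2.6]. Speed limits (rad/s): [2.22, 2.22, 2.79, 2.79, 3.14, 3.14, 3.14].

## Interface

Orientations are given as a unit quaternion [x, y, z, w].
In Python, from workcell import manip gives the robot as it stands. The module is installed in compiled form; this text tells all that it offers.
- The arm moves only by the tool arm_command, never from a script. Its argument "moves" is a list that holds one entry, the list of rows, each a list of 5 numbers: the closure, from 0 (fully open) to 1 (shut), then the shift along the tool's x, y, z in units of 25 mm (1.0 is 25 mm), then the turn about the tool's x in degrees. A call has 1 to 12 rows; each row shifts and turns the commanded pose from where the row before left it, along the tool's axes as they then stand; what a row does not reach is not made up. A row lasts 1/12 s, in which the tool goes at most 41.7 mm and 7.16 degrees, less where a joint would pass 70% of its speed; a pose out of reach is approached as far as the arm can. A call is refused whole if a number of a shift passes 1 or a number of a turn 7.16, either way. A call with a gripper value outside its range is refused whole. The fingers move at their own pace and stop on an object; "force" is the grip in N (left out, the last holds). Time passes only in rows, so rows that do not move let the fingers close. It gives the time, the measured TCP pose, the force and the opening at its end, in the units of the state.
- manip.get_obs(): the state, without advancing time (a new reading comes with each control period).
- manip.camera(name): name is "scene" or "side" or "wrist"; returns the picture (400x640x3 uint8, red, green, blue); there is no depth.
- manip.camera_info(name): a dict with "vfov" (degrees; the focal length in pixels is half the picture's height over the tangent of half this angle, whatever the lens; pixels are square), "cx", "cy" (the principal point, pixels), "pose" (4x4, takes a point from camera to world coordinates). Camera axes: x right, y down, z forward; pixel columns grow to the right and rows downward; lengths in m; the calibration is good to about 2 mm. A picture is of the moment at which its call begins: read the wrist's pose just before it. camera_info takes no time and is no camera call; for the wrist camera it gives the pose at the moment of the call.
- manip.hand_in(): hands the job in, once; it reports no verdict.
Trained networks look in the newest picture that a camera, given by its name, has taken for a name from the list of things; names that differ only in an ending like _2 or _b are one class to them, and where a whole thing is asked for, a point or a joint stands for the part that bears it (a point fixed in the world has none). Each returns a list of dicts, best first, with "confidence" (0 to 1); they miss things now and then, are a little off and sometimes report something else, mostly with a low value. They report only what shows in the picture. A call takes as long as a camera call. They do not tell look-alikes from the thing itself.
- manip.regions_of(query, camera): "mask" (400x640 bool, what is visible of it) and "rect" ([left, top, right, bottom] in pixels, round what is visible of it).
- manip.pinpoint(query, camera): "pixel" ([row, column] in pixels: a listed point, or the origin of a listed thing).
The state is a dict: "clock": time; "joint_pos": joint angles; "joint_velocities": joint speeds; "tau": joint torques, N m; "position": TCP position; "ee_rot": TCP orientation; "ft_force": force on the tool from outside, world axes, zero at the start; "torque": the same for the moment, N m; "grip_width": opening from 0.0 (shut) to 1.0 (fully open).
Only numpy, scipy, OpenCV 4.12 (cv2) and the standard library are available. Lean on these libraries where they do the work, as an engineer would, in place of code of your own. Each camera call takes 0.05 s, during which the arm holds its last target.

## Task

Fetch the green oil can out of the finishing cupboard on the turner's bench and stand it upright, wholly on the round cork mat. The cupboard door is held by a hidden safety catch: reach over the door's top edge, hold the yellow catch pad behind it pressed down while you pull the door towards you, then swing the door wide open and leave it open. Set the can down rather than dropping it, and leave the red can, the bowl, the gouge and the turned finial standing or lying where they are.

Things in the scene. Friction and masses are not known exactly. Their poses are not given: they have to be found in the camera images.
- cupboard: Fixed wooden cupboard, no handle, 330 wide, 170 deep, 308 high. Origin: middle of its front, on the bench; x points into it (away from the robot), y to its left, z up. Inside: y -150 to 150, x 15 to 162, floor at z 15. Side walls 175 high for x 0 to 60, full height behind. Clear back. Clear top board, underside z 300, covers x 55 to 170: over the door or at a can the tool must lean back to the robot.
- strike (a point): Middle of the steel strike on the inside of the right wall, 8 (cupboard x) by 14 (y) by 24 (z), at cupboard x 50, y -143, z 169. The catch nib hooks behind it. Axes as the cupboard.
- door (a joint): Door angle (rad): 0 closed, grows as it swings out to the robot, stop at 1.8. Dark panel 15 thick (cupboard x 0 to 15 when closed), 298 wide, z 18 to 170; above it a gap of 130 up to the top board. Turns about the vertical axis at cupboard x 0, y 150 (left end), stays where left (friction about 0.12 Nm). Held by the catch it opens only about 0.02.
- door_hinge (a point): On the door's hinge axis, at the door's top edge (z 170), left end, front face. Turns with the door: its y axis points from the free end to the hinge, its x axis from the front face to the back face.
- door_edge (a point): Top edge of the door, mid-thickness, 2 mm from its free (right) end, 296 from the hinge axis.
- catch_pad (a point): Middle of the top of the yellow catch pad, a level plate 52 (door x) by 92 (door y), 6 thick, on a spring guide behind the door, moving with it. At rest 15 below the door's top edge; its middle is 29 behind the door's back face and 250 from the hinge axis. Axes as door_hinge. A nib 14 wide, 12 high at its right rear corner hooks behind the strike.
- catch (a joint): How far the catch pad is pressed down (m): 0 at rest, stop at 0.016. Takes about 2 N to start and 7 N at the stop. The nib is clear of the strike from 0.010 on; hold it there until the door has opened by about 0.1 rad. It springs back up when released.
- green_can: Green rectangular oil can, 50 x 50 x 112 high with a black screw cap (24 across, 18 high) on top, about 0.3 kg, standing on the cupboard floor. Origin: middle of its underside; z up, its x and y are square to its sides.
- red_can: Red can of the same size, standing beside it in the cupboard: not wanted. The two may have changed places. Origin: middle of its underside.
- mat: Round cork mat, fixed on the bench, 160 across, 4 thick. Origin: middle of its underside, on the bench.
- bowl: Pale wooden bowl, 110 across, 50 high; bystander. Origin: middle of its underside.
- gouge: Turning gouge lying on the bench, 245 long, 30 thick, dark handle; bystander. Origin: below its middle; x along it towards the steel blade.
- finial: Turned wooden finial standing upright, 52 across, 106 high; bystander. Origin: middle of its underside.
Things that resemble listed ones, but are neither listed nor needed, are in the scene too. Leave any purple look-alike of the red_can alone. There is more than one size of the green_can; the job needs the smaller.

How it is judged:
On the way, in this order (a step that is already met when the one before it is completed fails the run):
1. the catch is pressed in by at least 9 mm while the door is still shut (under 0.1 rad) (value of joint catch above 0.009 m and value of joint door below 0.1 rad), for 0.1 s.
2. the door is swung wide open, past 0.9 rad, the green can still in the cupboard (value of joint door above 0.9 rad and x of green_can in the frame of cupboard above 0.05 m), for 0.2 s.
At the end, for the whole second after the job is handed in: The green can stands upright (within 0.1 rad) at rest on the cork mat, its middle within 46 mm of the mat's middle; the door is left open by more than 0.7 rad; the red can stands upright in the cupboard (horizontal distance between green_can and mat below 0.046 m and height (world z) of green_can between 0.001 and 0.008 m and angle between each of green_can, red_can's own z axis and vertical below 0.1 rad and linear speed of green_can below 0.02 m/s and value of joint door above 0.7 rad and x of red_can in the frame of cupboard above 0.04 m); the robot touches nothing.
It fails at once if the red can is shifted by more than 40 mm or tipped (distance of red_can from where it was at the start of the episode above 0.04 m or angle between red_can's own z axis and vertical above 0.5 rad).
It fails at once if the green can is knocked over (tilted more than 0.8 rad) (angle between green_can's own z axis and vertical above 0.8 rad).
It fails at once if the green can is dropped or flung: faster than 0.5 m/s without the fingers on it (linear speed of green_can above 0.5 m/s and contact force between the fingers and green_can below 0.2 N).
It fails at once if the bowl, gouge or finial is shifted by more than 40 mm (distance of any of bowl, gouge, finial from where it was at the start of the episode above 0.04 m).
It also fails if it takes over 69 s, if anything falls off the work surface, if the arm or the gripper's body presses on something with over 40 N, if the wrist force passes 120 N, or if a joint passes its speed limit or range.

## Working session

There is one attempt and no reset: what is moved stays moved. The work goes in short steps, Python scripts to look and compute and a tool call to move; the robot and the scene stay as the last step left them, time stands still between calls to the robot, and variables do not carry over. Pictures are saved under pics/ and viewed, and the job is handed in when it is done.

Besides the shell and the picture viewer there is one more tool, called after "Request:" by a JSON object that holds its "api" and its "payload". arm_command: Moves the arm, as the interface text tells. Its arguments: {"type":"object","properties":{"moves":{"type":"array","items":{"type":"array","items":{"type":"array","items":{"type":"number"}}}},"force":{"type":"number"}},"required":["moves"]}

```bash
ls; mkdir -p pics
python3 - <<'E'
from workcell import manip
import cv2,numpy as np
o=manip.get_obs(); print({k:np.round(v,3).tolist() for k,v in o.items()})
for c in ["scene","side","wrist"]:
    i=manip.camera_info(c); print(c,i["vfov"],i["cx"],i["cy"],np.round(i["pose"],3).tolist())
    p=manip.camera(c); cv2.imwrite(f"pics/{c}0.png",p[:,:,::-1])
E
```

```text
pics
{'clock': 0.0, 'joint_pos': [-1.287, 0.333, -0.065, 1.461, 0.022, 1.35, -0.088], 'joint_velocities': [-0.001, 0.001, -0.002, 0.001, -0.001, -0.001, 0.001], 'tau': [-0.0, -62.545, 0.049, -39.161, 0.016, 0.01, -0.0], 'position': [0.189, 0.596, 0.303], 'ee_rot': [0.108, 0.699, -0.109, 0.699], 'ft_force': [0.564, -0.189, -1.304], 'torque': [-0.022, -0.036, 0.055], 'grip_width': 1.005}
scene 55.11073510930407 320.8590452711814 196.57810309352146 [[0.464, -0.839, 0.283, 0.325], [-0.886, -0.441, 0.143, -0.226], [0.005, -0.317, -0.948, 1.075], [0.0, 0.0, 0.0, 1.0]]
side 56.76561502917346 321.0758431634209 198.8450935651069 [[0.905, -0.252, 0.343, 0.178], [-0.425, -0.545, 0.723, -0.964], [0.005, -0.8, -0.601, 0.866], [0.0, 0.0, 0.0, 1.0]]
wrist 62.05164430781512 321.2089297932002 198.94303870880208 [[0.301, 0.911, 0.28, 0.117], [0.954, -0.288, -0.089, 0.619], [-0.0, 0.294, -0.956, 0.373], [0.0, 0.0, 0.0, 1.0]]
```

View pics/scene0.png

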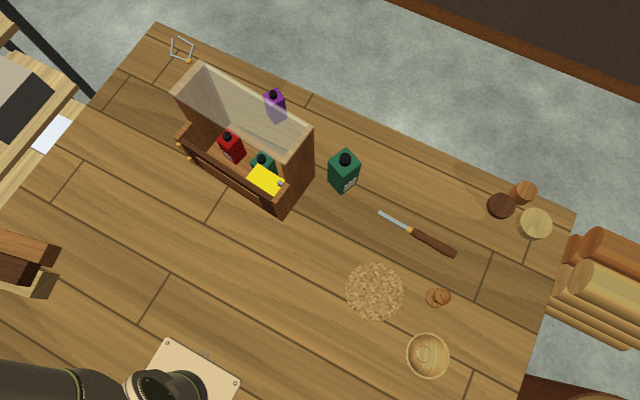

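View pics/side0.png

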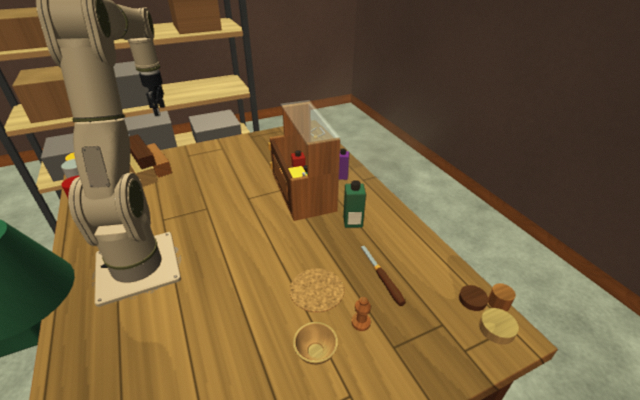

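View pics/wrist0.png

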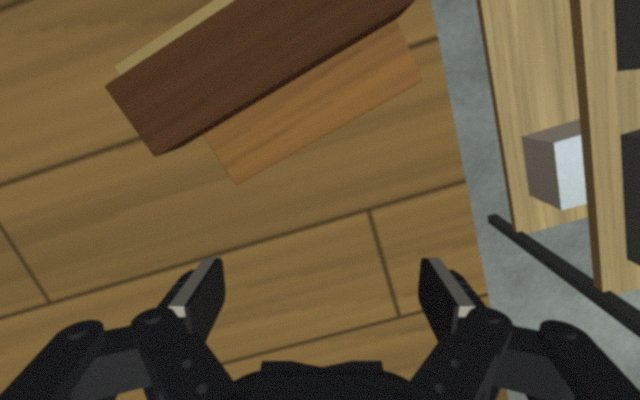

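```bash
cat > h.py <<'E'
from workcell import manip
import cv2,numpy as np
def ray(c,px,info=None):
    i=info or manip.camera_info(c); T=np.array(i["pose"]); f=200/np.tan(np.radians(i["vfov"]/2))
    d=np.array([(px[1]-i["cx"])/f,(px[0]-i["cy"])/f,1]); d=T[:3,:3]@d
    return T[:3,3],d/np.linalg.norm(d)
def plane(c,px,z,info=None):
    o,d=ray(c,px,info); return o+d*(z-o[2])/d[2]
def tri(rs):
    A=sum(np.eye(3)-np.outer(d,d) for o,d in rs); b=sum((np.eye(3)-np.outer(d,d))@o for o,d in rs)
    p=np.linalg.solve(A,b); return p,[np.linalg.norm((np.eye(3)-np.outer(d,d))@(p-o)) for o,d in rs]
def proj(c,p,info=None):
    i=info or manip.camera_info(c); T=np.array(i["pose"]); f=200/np.tan(np.radians(i["vfov"]/2))
    q=T[:3,:3].T@(np.asarray(p)-T[:3,3]); return [q[1]/q[2]*f+i["cy"],q[0]/q[2]*f+i["cx"]]
E
python3 - <<'E'
from h import *
for q in ["cupboard","strike","door_hinge","door_edge","catch_pad","green_can","red_can","mat","bowl","gouge","finial"]:
    R={}
    for c in ["scene","side"]:
        r=manip.pinpoint(q,c); R[c]=r
        print(q,c,[(np.round(x["pixel"],1).tolist(),round(x["confidence"],2)) for x in r[:4]])
    if R["scene"] and R["side"]:
        p,e=tri([ray(c,R[c][0]["pixel"]) for c in R]); print("   tri",np.round(p,4),np.round(e,4))
print(manip.get_obs()["clock"])
E
```

```text
cupboard scene [([189.9, 235.4], 0.73)]
cupboard side [([194.3, 282.6], 0.68)]
   tri [ 0.5466  0.1713 -0.0022] [0.0003 0.0003]
strike scene [([184.7, 281.0], 0.83), ([158.3, 239.0], 0.45)]
strike side [([175.2, 305.3], 0.84)]
   tri [0.5777 0.0121 0.1737] [0.0027 0.0027]
door_hinge scene [([137.7, 177.6], 0.81)]
door_hinge side [([140.8, 271.5], 0.76)]
   tri [0.5674 0.3267 0.1556] [0.0006 0.0006]
door_edge scene [([200.9, 269.6], 0.91)]
door_edge side [([180.7, 288.7], 0.92)]
   tri [0.525  0.0199 0.1627] [0.0023 0.0023]
catch_pad scene [([180.8, 267.9], 0.91)]
catch_pad side [([171.2, 299.5], 0.53)]
   tri [0.5715 0.0473 0.1712] [0.002 0.002]
green_can scene [([175.8, 267.7], 0.87), ([181.4, 339.6], 0.57)]
green_can side [([223.5, 352.2], 0.9), ([277.3, 381.9], 0.64)]
   tri [ 0.7682  0.1451 -0.2227] [0.0817 0.0817]
red_can scene [([154.1, 238.2], 0.81), ([114.2, 277.8], 0.53)]
red_can side [([180.2, 300.2], 0.73), ([174.6, 339.9], 0.58)]
   tri [0.6454 0.2216 0.007 ] [0.0017 0.0017]
mat scene [([292.5, 376.0], 0.96)]
mat side [([285.2, 318.6], 0.59)]
   tri [ 0.471  -0.3243  0.0241] [0.0034 0.0034]
bowl scene [([356.6, 420.2], 0.9)]
bowl side [([355.2, 317.6], 0.79)]
   tri [ 0.3838 -0.5002 -0.0098] [0.0062 0.0062]
gouge scene [([236.7, 416.5], 0.76)]
gouge side [([277.9, 380.4], 0.94)]
   tri [ 0.6641 -0.3619  0.0028] [0.0007 0.0007]
finial scene [([299.1, 434.4], 0.79), ([155.3, 237.9], 0.31)]
finial side [([323.4, 362.2], 0.74)]
   tri [ 0.5314 -0.4744  0.0007] [0.0027 0.0027]
1.25
```

```bash
cat > fit.py <<'E'
from h import *
from scipy.optimize import least_squares
P={"cupboard":(0,0,0),"strike":(.050,-.143,.169),"door_hinge":(0,.150,.170),"door_edge":(.0075,-.146,.170),"catch_pad":(.044,-.100,.155)}
O={"scene":{"cupboard":(189.9,235.4),"strike":(184.7,281),"door_hinge":(137.7,177.6),"door_edge":(200.9,269.6),"catch_pad":(180.8,267.9)},
"side":{"cupboard":(194.3,282.6),"strike":(175.2,305.3),"door_hinge":(140.8,271.5),"door_edge":(180.7,288.7),"catch_pad":(171.2,299.5)}}
I={c:manip.camera_info(c) for c in O}
def w(v,p):
    c,s=np.cos(v[2]),np.sin(v[2]); return np.array([v[0]+c*p[0]-s*p[1],v[1]+s*p[0]+c*p[1],p[2]])
def res(v): return np.concatenate([np.subtract(proj(c,w(v,P[k]),I[c]),O[c][k]) for c in O for k in P])
s=least_squares(res,[.547,.171,-.137],loss="soft_l1",f_scale=1.5)
print(s.x); print(np.round(res(s.x),1).reshape(-1,2).tolist())
E
python3 - <<'E'
from fit import *
v=s.x
def loc(p):
    d=np.array(p[:2])-v[:2]; c,s_=np.cos(v[2]),np.sin(v[2]); return np.round([c*d[0]+s_*d[1],-s_*d[0]+c*d[1]],4)
g=plane("scene",(175.8,267.7),.015); r=plane("scene",(154.1,238.2),.015); r2=plane("side",(180.2,300.2),.015)
print("green",g,loc(g),"red",r,loc(r),r2,loc(r2))
print("G",plane("scene",(181.4,339.6),0),plane("side",(223.5,352.2),0))
for q,h in [("mat",.004),("bowl",0),("finial",0)]:
    for c in ["scene","side"]:
        m=manip.regions_of(q,c)
        if q=="mat":
            mm=m[0]["mask"]; ys,xs=np.nonzero(mm); cs,_=cv2.findContours(mm.astype(np.uint8),0,1); k=max(cs,key=cv2.contourArea)
            W=np.array([plane(c,(a[0][1],a[0][0]),.004)[:2] for a in k],np.float32); print(c,cv2.minEnclosingCircle(W),W.mean(0))
for q,z in [("bowl",0),("finial",0),("gouge",0)]:
    for c,px in {"bowl":[("scene",(356.6,420.2)),("side",(355.2,317.6))],"finial":[("scene",(299.1,434.4)),("side",(323.4,362.2))],"gouge":[("scene",(236.7,416.5)),("side",(277.9,380.4))]}[q]: print(q,plane(c,px,0))
p=manip.camera("scene")[80:230,150:370]; cv2.imwrite("pics/cup0.png",cv2.resize(p,None,fx=3.5,fy=3.5,interpolation=cv2.INTER_CUBIC)[:,:,::-1])
for q in ["green_can","red_can"]:
  for c in ["scene","side"]: print(q,c,[(x["rect"],round(x["confidence"],2)) for x in manip.regions_of(q,c)])
E
```

```text
[ 0.54397495  0.16465318 -0.13715624]
[[1.4, 1.4], [0.4, -1.3], [0.7, 1.6], [-2.2, 0.7], [-1.2, -2.4], [0.6, -0.1], [1.0, -2.2], [-1.6, 0.3], [-2.3, 2.4], [2.2, -1.1]]
green [0.6251814  0.10354795 0.015     ] [ 0.0888 -0.0494] red [0.64464598 0.21794949 0.015     ] [0.0924 0.0666] [0.6392253  0.21045298 0.015     ] [0.0881 0.0584]
G [ 0.71416512 -0.09151483  0.        ] [ 0.71005081 -0.10240918  0.        ]
scene ((0.4729124903678894, -0.31703293323516846), 0.08064010739326477) [ 0.47175583 -0.3179883 ]
side ((0.7763422131538391, 0.5013556480407715), 0.5558528304100037) [0.7465842  0.41734087]
bowl [ 0.37729269 -0.49607113  0.        ]
bowl [ 0.38757423 -0.50649267  0.        ]
finial [ 0.52887669 -0.47370694  0.        ]
finial [ 0.53453555 -0.47436564  0.        ]
gouge [ 0.66567725 -0.3624571   0.        ]
gouge [ 6.64983698e-01 -3.59891685e-01 -1.11022302e-16]
green_can scene [([326.1, 147.9, 357.3, 195.2], 0.96), ([250.6, 151.9, 276.6, 174.6], 0.85), ([178.9, 135.0, 286.1, 215.2], 0.57)]
green_can side [([343.8, 182.4, 367.4, 225.6], 0.63)]
red_can scene [([216.7, 130.4, 246.1, 163.4], 0.79), ([261.9, 87.2, 286.8, 109.9], 0.78)]
red_can side [([339.4, 146.7, 349.3, 177.5], 0.83), ([292.5, 149.4, 308.3, 166.9], 0.56)]
```

View pics/cup0.png

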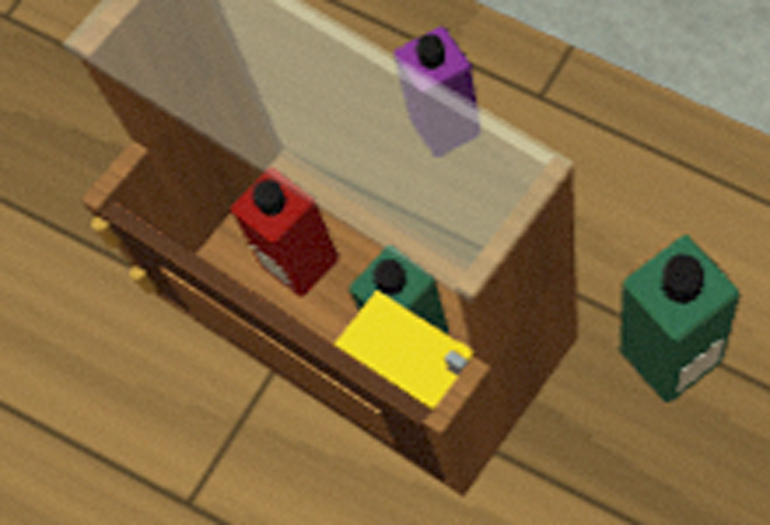

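```bash
cat >> h.py <<'E'
from scipy.spatial.transform import Rotation as Rn
def st():
    o=manip.get_obs(); R=Rn.from_quat(o["ee_rot"]).as_matrix(); return o,np.array(o["position"]),R
def show():
    o,p,R=st()
    print("t",round(o["clock"],2),"p",np.round(p,4),"q",np.round(o["joint_pos"],3),"F",np.round(o["ft_force"],1),"g",round(float(o["grip_width"]),3))
    print("x",np.round(R[:,0],3),"y",np.round(R[:,1],3),"z",np.round(R[:,2],3),"lean deg",np.degrees(np.arccos(np.clip(-R[2,0],-1,1))).round(1))
def to(target):
    o,p,R=st(); d=R.T@(np.asarray(target)-p); print("units to",np.round(target,3),":",np.round(d/.025,2)); return d/.025
E
python3 -c "
from h import *
show(); to([.40,.06,.42])
print(plane('scene',(159.4,261.4),.145))
"
```

```text
t 1.8 p [0.1887 0.5959 0.3039] q [-1.287  0.332 -0.065  1.46   0.022  1.35  -0.088] F [ 1.3 -0.2  0.3] g 1.0
x [-0.  0. -1.] y [0.302 0.953 0.   ] z [ 0.953 -0.302 -0.   ] lean deg 0.0
units to [0.4  0.06 0.42] : [ -4.64 -17.88  14.53]
[0.62091113 0.10122563 0.145     ]
```

Request:
{"api": "arm_command", "payload": {"moves": [[[1,-0.25,-1,0.8,0],[1,-0.25,-1,0.8,0],[1,-0.25,-1,0.8,0],[1,-0.25,-1,0.8,0],[1,-0.25,-1,0.8,0],[1,-0.25,-1,0.8,0],[1,-0.25,-1,0.8,0],[1,-0.25,-1,0.8,0],[1,-0.25,-1,0.8,0],[1,-0.25,-1,0.8,0],[1,-0.25,-1,0.8,0],[1,-0.25,-1,0.8,0]]]}}

```text
clock: 2.8
position: [0.3272, 0.2357, 0.3794]
ee_rot: [0.108, 0.699, -0.108, 0.699]
ft_force: [0.5, -0.4, 0.3]
grip_width: -0.004
```

```bash
python3 -c "
from h import *
show(); to([.40,.06,.42])
"
```

```text
t 2.8 p [0.3272 0.2357 0.3794] q [-0.96  -0.214  0.189  1.874  0.04   1.477  0.485] F [ 0.5 -0.4  0.3] g -0.004
x [ 0.     0.001 -1.   ] y [0.302 0.953 0.001] z [ 0.953 -0.302 -0.   ] lean deg 0.0
units to [0.4  0.06 0.42] : [-1.63 -5.82  4.9 ]
```

```bash
cat > S.py <<'E'
import numpy as np
# q, pos, quat samples
S=[([-1.287,.332,-.065,1.46,.022,1.35,-.088],[.1887,.5959,.3039]),
([-0.96,-0.214,0.189,1.874,0.04,1.477,0.485],[.3272,.2357,.3794])]
E
python3 - <<'E'
from h import *
from S import S
import itertools
Rm=Rn.from_quat([.108,.699,-.1085,.699]).as_matrix()
out=[]
for sg in itertools.product([1,-1],repeat=7):
    C=[]
    for q,p in S:
        q=np.array(q)*sg
        C.append(Rn.from_euler("ZYZYZYZ"[:3],q[:3])*Rn.from_euler("YZY",q[3:6])*Rn.from_euler("Z",q[6]))
    D=C[0]*C[1].inv()
    out.append((D.magnitude(),sg,(C[0].inv()*Rn.from_matrix(Rm)).as_matrix().round(2).tolist()))
out.sort(key=lambda a:a[0])
for o in out[:6]: print(o)
E
```

```text
(0.0014720027899206322, (1, 1, 1, 1, 1, 1, 1), [[-0.0, 0.82, -0.58], [-0.0, 0.58, 0.82], [1.0, 0.0, 0.0]])
(0.0014720027899206322, (1, -1, 1, -1, 1, -1, 1), [[-0.0, 0.82, -0.58], [-0.0, 0.58, 0.82], [1.0, 0.0, -0.0]])
(0.0014720027899206322, (-1, 1, -1, 1, -1, 1, -1), [[0.0, -1.0, 0.0], [0.0, -0.0, -1.0], [1.0, 0.0, 0.0]])
(0.0014720027899206322, (-1, -1, -1, -1, -1, -1, -1), [[0.0, -1.0, 0.0], [-0.0, -0.0, -1.0], [1.0, 0.0, -0.0]])
(0.04984763416088776, (1, 1, 1, 1, -1, 1, 1), [[-0.0, 0.81, -0.58], [0.04, 0.58, 0.81], [1.0, -0.02, -0.04]])
(0.04984763416088776, (1, -1, 1, -1, -1, -1, 1), [[0.0, 0.81, -0.58], [-0.04, 0.58, 0.81], [1.0, 0.02, 0.04]])
```

Request:
{"api": "arm_command", "payload": {"moves": [[[1,-0.2,-1,0.8,-3],[1,-0.2,-1,0.8,-3],[1,-0.2,-1,0.8,-3],[1,-0.2,-1,0.8,-3],[1,-0.2,-1,0.8,-3],[1,-0.2,-0.8,0.8,-3],[1,-1,0,0,0],[1,-1,0,0,0]]]}}

```text
clock: 3.47
position: [0.4189, 0.0726, 0.4592]
ee_rot: [-0.002, 0.708, 0.001, 0.707]
ft_force: [0.1, 1.4, 0.5]
grip_width: 0.001
```

```bash
cat > fk.py <<'E'
from h import *
from scipy.optimize import least_squares
import json,os
SG=np.array([-1,1,-1,1,-1,1,-1]); CT=np.array([[0,-1,0],[0,0,-1],[1,0,0.]])
def fk(q,L):
    q=np.asarray(q)*SG; ax="ZYZYZYZ"; R=np.eye(3); p=np.zeros(3)
    # L: d1,d3,d5,d7, a_e (elbow x offset out), a_e2(back), a_sh, a_w
    off={0:[L[6],0,L[0]],2:[L[4],0,L[1]],4:[L[5],0,L[2]],6:[0,0,L[3]]}
    if True:
        for i in range(7):
            R=R@Rn.from_euler(ax[i],q[i]).as_matrix()
            if i in off: p=p+R@np.array(off[i],float)
    if len(L)>7: pass
    return p,R@CT
def log():
    o=manip.get_obs(); s=json.load(open("s.json")) if os.path.exists("s.json") else []
    s.append([np.array(o["joint_pos"]).tolist(),np.array(o["position"]).tolist(),np.array(o["ee_rot"]).tolist()]); json.dump(s,open("s.json","w"))
def fitL():
    s=json.load(open("s.json"))
    f=lambda L:np.concatenate([fk(q,L)[0]-p for q,p,_ in s]+[1e-4*(np.array(L)-[.35,.4,.4,.25,0,0,0])])
    r=least_squares(f,[.35,.4,.4,.25,0,0,0]); e=np.abs(r.fun[:-7]).max(); return r.x,e
E
python3 - <<'E'
from fk import *
from S import S
json.dump([[q,p,[.108,.699,-.1085,.699]] for q,p in S],open("s.json","w"))
show(); log(); L,e=fitL(); print(np.round(L,4),e); o,p,R=st(); print(np.abs(fk(o["joint_pos"],L)[1]-R).max())
E
```

```text
t 3.47 p [0.4189 0.0726 0.4592] q [-0.872 -0.211  0.495  1.685  0.1    1.644  1.197] F [0.1 1.4 0.5] g 0.001
x [-0.002 -0.    -1.   ] y [-0.004  1.    -0.   ] z [ 1.     0.004 -0.002] lean deg 0.1
[ 9.86489e+01  9.09900e-01  7.00300e-01  9.76907e+01 -2.64000e-02
  1.41530e+00 -5.09000e-02] 0.02265156048731576
2.220446049250313e-16
```

Request:
{"api": "arm_command", "payload": {"moves": [[[1,-1,0,0,0],[1,-1,0,0,0],[1,-1,0,0,0],[1,-1,0,0,0]]]}}

```text
clock: 3.8
position: [0.4184, 0.0741, 0.5603]
ee_rot: [-0.002, 0.707, 0.003, 0.707]
ft_force: [1.0, 0.2, 0.2]
grip_width: -0.003
```

Run:
```python
from fk import *
show(); log()
```

```text
t 3.8 p [0.4184 0.0741 0.5603] q [-0.881 -0.17   0.5    1.446  0.084  1.844  1.213] F [1.  0.2 0.2] g -0.003
x [ 0.     0.001 -1.   ] y [-0.007  1.     0.001] z [1.    0.007 0.   ] lean deg 0.0
```

Request:
{"api": "arm_command", "payload": {"moves": [[[1,-1,0,0,0],[1,-1,0,0,0],[1,-1,0,0,0],[1,-1,0,0,0]]]}}

```text
clock: 4.13
position: [0.4183, 0.0741, 0.6603]
ee_rot: [-0.002, 0.707, 0.003, 0.707]
ft_force: [0.1, -0.0, 0.4]
grip_width: 0.001
```

Run:
```python
from fk import *
show(); log();
```

```text
t 4.13 p [0.4183 0.0741 0.6603] q [-0.873 -0.069  0.542  1.15   0.04   2.049  1.264] F [ 0.1 -0.   0.4] g 0.001
x [ 0.001  0.001 -1.   ] y [-0.008  1.     0.001] z [1.    0.008 0.001] lean deg 0.1
```

Request:
{"api": "arm_command", "payload": {"moves": [[[1,-1,0,0,0],[1,-1,0,0,0],[1,-1,0,0,0],[1,-1,0,0,0]]]}}

```text
clock: 4.47
position: [0.4158, 0.0752, 0.6772]
ee_rot: [-0.002, 0.697, 0.004, 0.718]
ft_force: [0.3, 0.1, 1.2]
grip_width: -0.0
```

Run:
```python
from fk import *
show(); log(); L,e=fitL(); print(np.round(L,4),e)
```

```text
t 4.47 p [0.4158 0.0752 0.6772] q [-0.35  -0.035  0.056  1.092  0.009  2.056  1.289] F [0.3 0.1 1.2] g -0.0
x [ 0.03   0.003 -1.   ] y [-0.008  1.     0.002] z [1.    0.008 0.03 ] lean deg 1.7
[ 0.8359  0.4481  0.5105  0.8636  0.0559 -0.0088 -0.0774] 0.049926604728349894
```

```bash
cat > fk2.py <<'E'
from fk import *
X0=np.zeros((7,3)); X0[0,2]=.35; X0[2,2]=.4; X0[4,2]=.4; X0[6,2]=.25
def fkg(q,X,Xb=None):
    q=np.asarray(q)*SG; R=np.eye(3); p=np.zeros(3); X=np.reshape(X,(7,3))
    for i in range(7):
        R=R@Rn.from_euler("ZYZYZYZ"[i],q[i]).as_matrix(); p=p+R@X[i]
    return p,R@CT
def A(q):
    q=np.asarray(q)*SG; R=np.eye(3); o=[]
    for i in range(7):
        R=R@Rn.from_euler("ZYZYZYZ"[i],q[i]).as_matrix(); o.append(R)
    return np.hstack(o)
def fitX(lam=1e-3):
    s=json.load(open("s.json")); s=[a for i,a in enumerate(s)]
    M=np.vstack([A(q) for q,_,_ in s]); b=np.concatenate([p for _,p,_ in s]); x0=X0.ravel()
    reg=lam*np.eye(21); 
    x=np.linalg.lstsq(np.vstack([M,reg]),np.concatenate([b,lam*x0]),rcond=None)[0]
    return x.reshape(7,3),np.abs(M@x-b).max(),np.linalg.svd(M)[1]
E
python3 - <<'E'
from fk2 import *
X,e,sv=fitX(); print(np.round(X,3),e,np.round(sv,3))
E
```

```text
[[-0.008 -0.014  0.375]
 [ 0.005 -0.014  0.025]
 [-0.005 -0.011  0.425]
 [-0.001 -0.011  0.045]
 [-0.     0.001  0.445]
 [-0.005  0.001  0.069]
 [-0.002  0.001  0.319]] 8.224279298302273e-05 [6.426e+00 6.356e+00 6.304e+00 1.281e+00 1.195e+00 7.050e-01 6.570e-01
 4.670e-01 4.170e-01 3.660e-01 1.830e-01 5.800e-02 3.300e-02 1.000e-02
 1.000e-03 0.000e+00 0.000e+00 0.000e+00]
```

Request:
{"api": "arm_command", "payload": {"moves": [[[1,-1,0,0,0],[1,-1,0,0,0],[1,-1,0,0,0],[1,-1,0,0,0]]]}}

```text
clock: 4.8
position: [0.41, 0.0733, 0.7021]
ee_rot: [0.003, 0.677, 0.008, 0.736]
ft_force: [-0.4, -0.5, 0.2]
grip_width: 0.003
```

Run:
```python
from fk2 import *
show(); log();X,e,sv=fitX(); print(np.round(X,3),e)
```

```text
t 4.8 p [0.41   0.0733 0.7021] q [ 0.17  -0.027 -0.436  1.024 -0.006  2.058  1.308] F [-0.4 -0.5  0.2] g 0.003
x [ 0.082  0.017 -0.996] y [-0.007  1.     0.016] z [0.997 0.006 0.082] lean deg 4.8
[[-0.002 -0.011  0.264]
 [ 0.002 -0.011  0.024]
 [-0.002 -0.01   0.424]
 [-0.002 -0.01   0.045]
 [ 0.002 -0.002  0.445]
 [-0.002 -0.002  0.012]
 [-0.     0.001  0.262]] 0.00018588010973025204
```

Request:
{"api": "arm_command", "payload": {"moves": [[[1,-0.9,0,1,0],[1,-0.9,0,1,0],[1,-0.9,0,1,0],[1,-0.9,0,1,0]]]}}

```text
clock: 5.13
position: [0.4479, 0.0651, 0.7165]
ee_rot: [0.011, 0.666, 0.013, 0.746]
ft_force: [0.3, -0.4, -0.1]
grip_width: 0.002
```

Run:
```python
from fk2 import *
show(); log();X,e,sv=fitX(); print(np.round(X,3),e)
```

```text
t 5.13 p [0.4479 0.0651 0.7165] q [-0.355  0.03   0.12   0.937 -0.012  2.058  1.332] F [ 0.3 -0.4 -0.1] g 0.002
x [ 0.112  0.034 -0.993] y [-0.004  0.999  0.034] z [0.994 0.    0.112] lean deg 6.7
[[-0.001 -0.011  0.259]
 [ 0.001 -0.011  0.024]
 [-0.001 -0.01   0.424]
 [-0.001 -0.01   0.045]
 [ 0.002 -0.002  0.445]
 [-0.001 -0.002  0.01 ]
 [-0.     0.     0.26 ]] 0.00020411767459715957
```

Request:
{"api": "arm_command", "payload": {"moves": [[[1,-0.6,-1,0,0],[1,-0.6,-1,0,0],[1,-0.6,-1,0,0],[1,-0.6,-1,0,0],[1,-0.6,-1,0,0],[1,-0.6,-1,0,0],[1,-0.6,-1,0,0],[1,-0.6,-1,0,0]]]}}

```text
clock: 5.8
position: [0.4255, -0.1355, 0.7502]
ee_rot: [0.01, 0.63, 0.013, 0.776]
ft_force: [0.7, -0.3, -0.2]
grip_width: -0.003
```

Run:
```python
from fk2 import *
show(); log();X,e,sv=fitX(); print(e)
```

```text
t 5.8 p [ 0.4255 -0.1355  0.7502] q [ 0.007  0.019  0.261  0.872 -0.103  2.058  1.785] F [ 0.7 -0.3 -0.2] g -0.003
x [ 0.205  0.033 -0.978] y [-0.007  0.999  0.032] z [0.979 0.    0.205] lean deg 12.0
0.00020099979065490992
```

Request:
{"api": "arm_command", "payload": {"moves": [[[1,-1,0,0.3,0],[1,-1,0,0.3,0],[1,-1,0,0.3,0],[1,-1,0,0.3,0],[1,-1,0,0.3,0],[1,-1,0,0.3,0]]]}}

```text
clock: 6.3
position: [0.4237, -0.1278, 0.8044]
ee_rot: [0.003, 0.582, 0.003, 0.813]
ft_force: [-0.4, -0.3, -0.2]
grip_width: 0.002
```

Run:
```python
from fk2 import *
show(); log();X,e,sv=fitX(); print(e)
```

```text
t 6.3 p [ 0.4237 -0.1278  0.8044] q [-0.005  0.031  0.268  0.734 -0.113  2.058  1.764] F [-0.4 -0.3 -0.2] g 0.002
x [ 0.323  0.008 -0.946] y [-0.002  1.     0.008] z [ 0.946 -0.001  0.323] lean deg 18.8
0.0002001164926206389
```

Request:
{"api": "arm_command", "payload": {"moves": [[[1,-1,-0.5,0.4,0],[1,-1,-0.5,0.4,0],[1,-1,-0.5,0.4,0],[1,-1,-0.5,0.4,0],[1,-1,-0.5,0.4,0],[1,-1,-0.5,0.5,0],[1,-1,-0.5,0.5,0],[1,-1,-0.5,0.5,0],[1,-1,-0.5,0.5,0],[1,-1,-0.5,0.5,0]]]}}

```text
clock: 7.13
position: [0.4008, -0.2211, 0.8848]
ee_rot: [-0.016, 0.491, -0.024, 0.871]
ft_force: [-0.3, 0.2, 0.0]
grip_width: -0.002
```

Run:
```python
from fk2 import *
show(); log();X,e,sv=fitX(); print(e)
```

```text
t 7.13 p [ 0.4008 -0.2211  0.8848] q [ 0.527  0.15   0.005  0.414 -0.244  2.058  1.918] F [-0.3  0.2  0. ] g -0.002
x [ 0.517 -0.057 -0.854] y [ 0.026  0.998 -0.05 ] z [0.856 0.004 0.518] lean deg 31.3
0.00018807581781976612
```

Request:
{"api": "arm_command", "payload": {"moves": [[[1,0,0,0,5.5],[1,0.5,0.5,0,0],[1,0.8,1,0,0],[1,0.8,1,0,0]]]}}

```text
clock: 7.47
position: [0.4349, -0.1615, 0.8389]
ee_rot: [0.027, 0.489, -0.048, 0.87]
ft_force: [0.4, -1.2, 1.0]
grip_width: -0.0
```

```bash
cat > cup.py <<'E'
from fk2 import *
V=np.array([.54397,.16465,-.13716])
def cw(p,v=V):
    c,s=np.cos(v[2]),np.sin(v[2]); return np.array([v[0]+c*p[0]-s*p[1],v[1]+s*p[0]+c*p[1],p[2]])
def wc(p,v=V):
    c,s=np.cos(v[2]),np.sin(v[2]); d=np.asarray(p)-[v[0],v[1],0]; return np.array([c*d[0]+s*d[1],-s*d[0]+c*d[1],d[2]])
def tip(L=.073):
    o,p,R=st(); return p+L*R[:,0]
def cshow():
    o,p,R=st(); t=wc(tip()); Rc=Rn.from_euler("z",-V[2]).as_matrix()@R
    print("tip in cup",np.round(t,4),"x",np.round(Rc[:,0],3),"y",np.round(Rc[:,1],3))
def goto(c,L=.073,back=0):
    o,p,R=st(); d=cw(c)-(L+back)*R[:,0]-p; u=R.T@d/.025; print("units",np.round(u,2),"norm",np.linalg.norm(u).round(2)); return u
E
python3 - <<'E'
from cup import *
show(); log();cshow(); goto((.055,-.095,.175),back=.2)
E
```

```text
t 7.47 p [ 0.4349 -0.1615  0.8389] q [ 0.389 -0.003 -0.068  0.739 -0.113  1.867  1.718] F [ 0.4 -1.2  1. ] g -0.0
x [ 0.517 -0.058 -0.854] y [ 0.11   0.994 -0.001] z [ 0.849 -0.094  0.52 ] lean deg 31.3
tip in cup [-0.0255 -0.3371  0.7765] x [ 0.52   0.013 -0.854] y [-0.027  1.    -0.001]
units [14.35  9.62 -9.53] norm 19.73
```

Request:
{"api": "arm_command", "payload": {"moves": [[[1,1,0.67,-0.66,0],[1,1,0.67,-0.66,0],[1,1,0.67,-0.66,0],[1,1,0.67,-0.66,0],[1,1,0.67,-0.66,0],[1,1,0.67,-0.66,0],[1,1,0.67,-0.66,0],[1,1,0.67,-0.66,0],[1,1,0.67,-0.66,0],[1,1,0.67,-0.66,0],[1,1,0.67,-0.66,0],[1,1,0.67,-0.66,0]]]}}

```text
clock: 8.47
position: [0.4425, 0.0406, 0.4792]
ee_rot: [0.027, 0.489, -0.047, 0.87]
ft_force: [0.8, -0.0, -0.5]
grip_width: -0.001
```

Run:
```python
from cup import *
show(); log();cshow(); goto((.055,-.095,.175),back=.2); goto((.055,-.095,.175))
for c in ["wrist","scene"]: cv2.imwrite(f"pics/{c}1.png",manip.camera(c)[:,:,::-1])
for q in ["strike","door_hinge","door_edge","catch_pad","green_can","red_can","cupboard"]:
    print(q,[(np.round(x["pixel"],1).tolist(),round(x["confidence"],2)) for x in manip.pinpoint(q,"wrist")[:3]])
```

```text
t 8.47 p [0.4425 0.0406 0.4792] q [ 0.309 -0.432 -0.417  1.885 -0.059  1.118  1.354] F [ 0.8 -0.  -0.5] g -0.001
x [ 0.517 -0.056 -0.854] y [0.108 0.994 0.   ] z [ 0.849 -0.092  0.52 ] lean deg 31.3
tip in cup [-0.0456 -0.1356  0.4168] x [ 0.519  0.015 -0.854] y [-0.029  1.     0.   ]
units [ 2.38  1.5  -1.55] norm 3.21
units [10.38  1.5  -1.55] norm 10.6
strike [([121.3, 315.4], 0.96)]
door_hinge [([84.0, 587.4], 0.91)]
door_edge [([92.3, 307.0], 0.77)]
catch_pad [([109.3, 348.0], 0.91)]
green_can [([135.9, 266.5], 0.94), ([90.0, 308.2], 0.55)]
red_can [([84.8, 449.4], 0.86)]
cupboard [([21.3, 416.9], 0.71)]
```

View pics/wrist1.png

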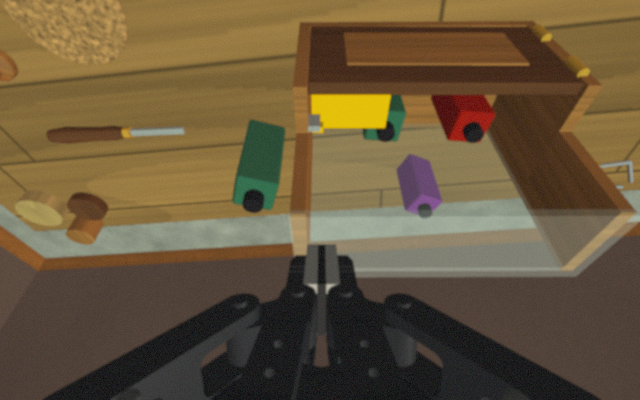

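View pics/scene1.png

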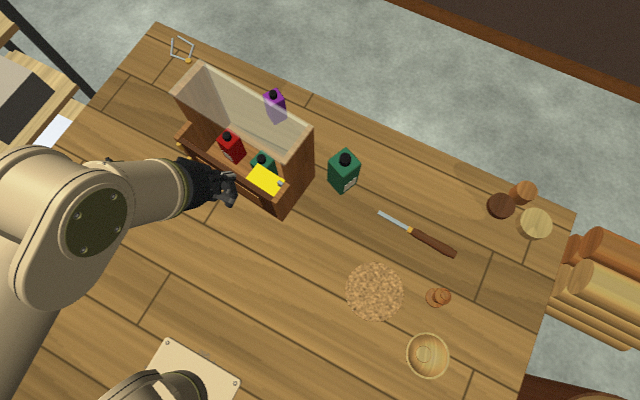

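Run:
```python
import fit
from fit import *
from cup import wc
O["wrist"]={"strike":(121.3,315.4),"door_hinge":(84.0,587.4),"door_edge":(92.3,307.0),"catch_pad":(109.3,348.0)}
I["wrist"]=manip.camera_info("wrist")
print({c:manip.camera_info(c)["pose"][:3,3].round(3) for c in I} if hasattr(I["wrist"]["pose"],"shape") else "")
def res2(v): return np.concatenate([np.subtract(proj(c,w(v,P[k]),I[c]),O[c][k]) for c in O for k in O[c]])
s2=least_squares(res2,s.x,loss="soft_l1",f_scale=1.5); print(s2.x); print(np.round(res2(s2.x),1).reshape(-1,2).tolist())
v=s2.x
def corners(n):
    # cap on top middle; use cap tops
    pass
g=plane("wrist",(135.9,266.5),.015); print("green?",wc(g,v))
for nm,px in [("green cap",(133,386)),("red cap",(132,472))]:
    for z in (.145,.136): print(nm,z,wc(plane("wrist",px,z),v))
for nm,px in [("green cap",(159.4,261.4))]: print("scene",wc(plane("scene",px,.145),v))
print("red o",wc(plane("wrist",(84.8,449.4),.015),v))
```

```text
[ 0.54397495  0.16465318 -0.13715624]
[[1.4, 1.4], [0.4, -1.3], [0.7, 1.6], [-2.2, 0.7], [-1.2, -2.4], [0.6, -0.1], [1.0, -2.2], [-1.6, 0.3], [-2.3, 2.4], [2.2, -1.1]]
{'scene': array([ 0.325, -0.226,  1.075]), 'side': array([ 0.178, -0.964,  0.866]), 'wrist': array([0.343, 0.05 , 0.501])}
[ 0.54245934  0.16392215 -0.11261106]
[[1.9, 1.3], [-0.3, -0.9], [2.3, 0.5], [-2.7, 1.4], [-1.5, -2.2], [0.8, -0.4], [0.9, -1.6], [-1.4, -0.9], [-2.2, 3.1], [2.1, -0.9], [0.1, -1.6], [-0.2, -3.3], [-2.9, 3.6], [1.2, 1.5]]
green? [ 0.19069192 -0.23273377  0.015     ]
green cap 0.145 [ 0.08502522 -0.04845843  0.145     ]
green cap 0.136 [ 0.09185681 -0.04625502  0.136     ]
red cap 0.145 [0.08313895 0.06468967 0.145     ]
red cap 0.136 [0.08992291 0.06975057 0.136     ]
scene [ 0.08500029 -0.05348352  0.145     ]
red o [0.08905857 0.07013352 0.015     ]
```

```bash
cat > ov.py <<'E'
from cup import *
def wire(c,v,img,info,col):
    E=[]
    for z in (.170,): E+=[((0,-.148,z),(0,.15,z)),((.015,-.148,z),(.015,.15,z))]
    E+=[((0,-.148,.018),(0,-.148,.17)),((0,-.148,.018),(0,.15,.018))]
    for y in (-.165,.165): E+=[((.06,y,.308),(.17,y,.308)),((0,y,.175),(.06,y,.175)),((0,y,0),(0,y,.175))]
    E+=[((.170,-.165,.308),(.17,.165,.308)),((.055,-.165,.308),(.055,.165,.308))]
    p=[(.018,-.146),(.07,-.146),(.07,-.054),(.018,-.054)]
    E+=[((*p[i],.155),(*p[(i+1)%4],.155)) for i in range(4)]
    for a,b in E:
        a=proj(c,cw(a,v),info); b=proj(c,cw(b,v),info)
        cv2.line(img,tuple(int(round(t*4)) for t in a[::-1]),tuple(int(round(t*4)) for t in b[::-1]),col,1)
def ov(c,png,vs,box,out):
    im=cv2.imread(png); im=cv2.resize(im,None,fx=4,fy=4,interpolation=cv2.INTER_CUBIC)
    for v,col in zip(vs,[(0,255,0),(0,0,255)]): wire(c,v,im,manip.camera_info(c),col)
    r0,r1,c0,c1=[4*b for b in box]; im=im[r0:r1,c0:c1]; f=min(800/im.shape[1],600/im.shape[0],1); cv2.imwrite(out,cv2.resize(im,None,fx=f,fy=f,interpolation=cv2.INTER_AREA))
E
python3 - <<'E'
from ov import *
vs=[[.54397,.16465,-.13716],[.54246,.16392,-.1126]]
ov("wrist","pics/wrist1.png",vs,(0,290,280,640),"pics/ovw.png")
ov("scene","pics/scene0.png",vs,(50,230,160,330),"pics/ovs.png")
E
```

```text
(no output)
```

View pics/ovw.png

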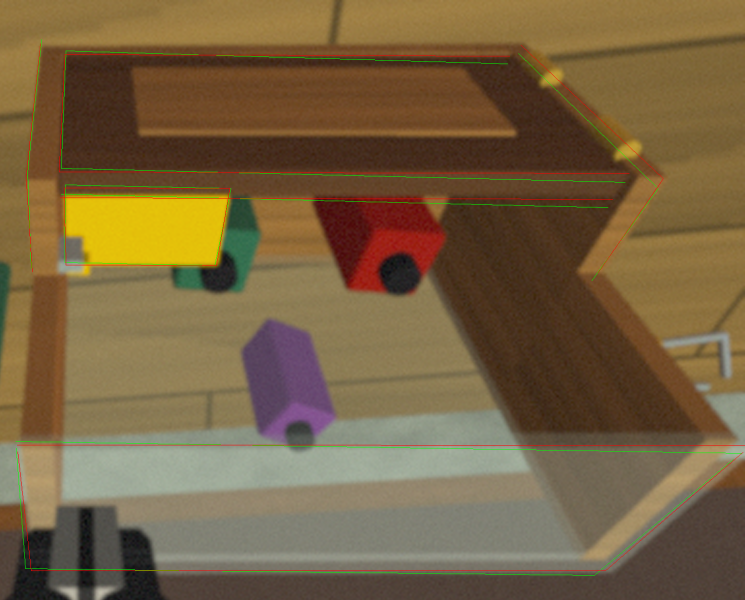

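View pics/ovs.png

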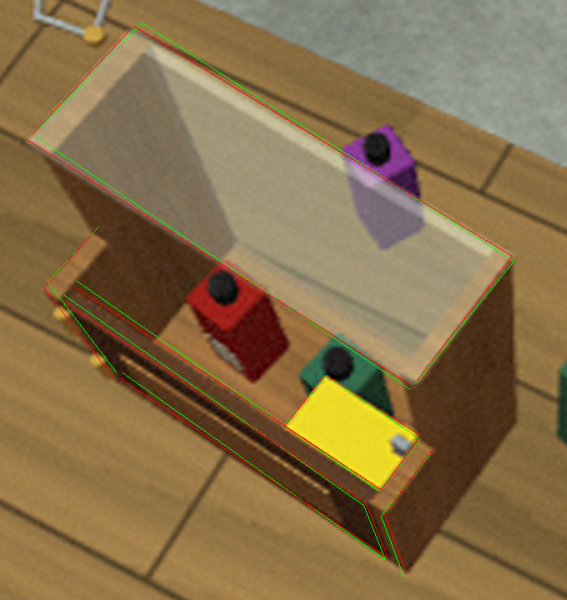

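```bash
sed -i 's/^V=.*/V=np.array([.54246,.16392,-.11261])/' cup.py
python3 - <<'E'
from cup import *
cshow(); goto((.055,-.095,.165),back=.12); goto((.055,-.095,.165)); goto((.055,-.095,.148))
E
```

```text
tip in cup [-0.0466 -0.1355  0.4189] x [ 0.52   0.002 -0.854] y [-0.003  1.     0.001]
units [ 5.99  1.6  -1.8 ] norm 6.46
units [10.79  1.6  -1.8 ] norm 11.06
units [11.37  1.6  -2.16] norm 11.69
```

Request:
{"api": "arm_command", "payload": {"moves": [[[1,1,0.27,-0.3,0],[1,1,0.27,-0.3,0],[1,1,0.27,-0.3,0],[1,1,0.27,-0.3,0],[1,1,0.27,-0.3,0],[1,1,0.25,-0.3,0],[1,1,0,0,0],[1,1,0,0,0],[1,1,0,0,0],[1,0.8,0,0,0],[1,0.5,0,0,0],[1,0,0,0,0]]]}}

```text
clock: 9.92
position: [0.5419, 0.0676, 0.2341]
ee_rot: [0.028, 0.492, -0.048, 0.869]
ft_force: [-0.2, 0.3, -0.7]
grip_width: 0.003
```

Run:
```python
from cup import *
show();cshow(); goto((.055,-.095,.148))
cv2.imwrite("pics/s2.png",cv2.resize(manip.camera("scene")[80:280,120:400],None,fx=2.8,fy=2.8,interpolation=cv2.INTER_CUBIC)[:,:,::-1])
cv2.imwrite("pics/d2.png",cv2.resize(manip.camera("side")[80:280,200:400],None,fx=3,fy=3,interpolation=cv2.INTER_CUBIC)[:,:,::-1])
cv2.imwrite("pics/w2.png",manip.camera("wrist")[:,:,::-1])
```

```text
t 9.92 p [0.5419 0.0676 0.2341] q [ 0.409 -0.008 -0.707  2.091  0.371  0.585  0.899] F [-0.2  0.3 -0.7] g 0.003
x [ 0.512 -0.056 -0.857] y [0.11  0.994 0.001] z [ 0.852 -0.095  0.515] lean deg 31.0
tip in cup [ 0.0479 -0.0956  0.1716] x [ 0.515  0.002 -0.857] y [-0.002  1.     0.001]
units [ 0.95  0.02 -0.24] norm 0.98
```

View pics/s2.png

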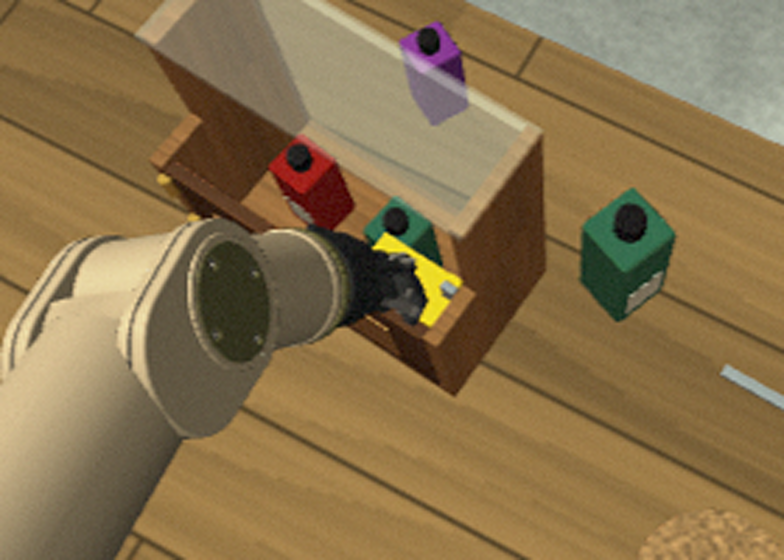

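View pics/d2.png

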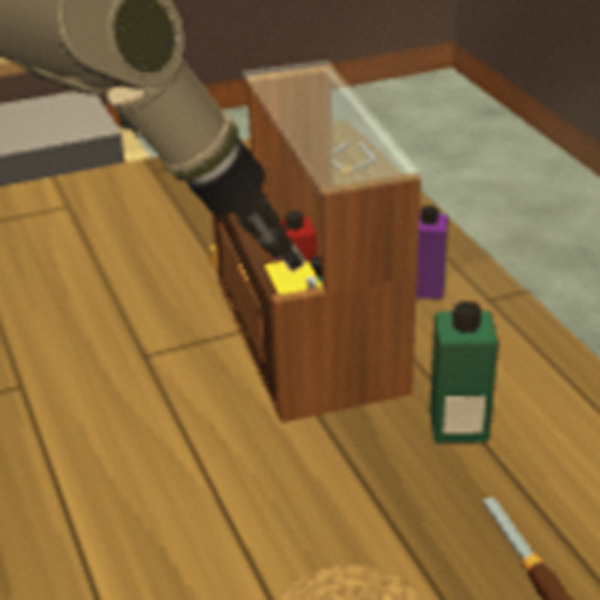

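View pics/w2.png

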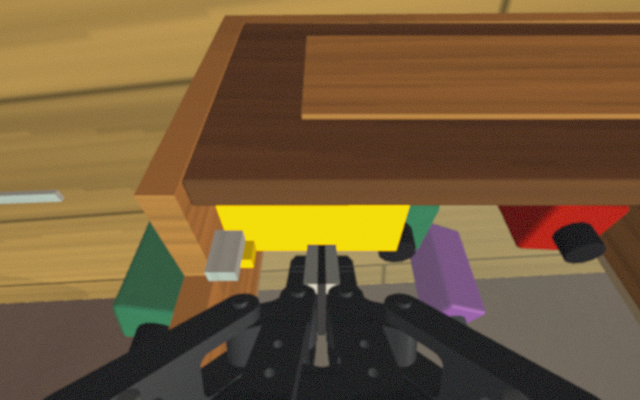

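Request:
{"api": "arm_command", "payload": {"moves": [[[1,0.2,0,-0.1,0],[1,0.2,0,-0.1,0],[1,0.2,0,-0.1,0],[1,0.1,0,-0.06,0],[1,0,0,0,0]]]}}

```text
clock: 10.48
position: [0.543, 0.0685, 0.2163]
ee_rot: [0.027, 0.49, -0.047, 0.87]
ft_force: [-0.7, -1.0, 3.4]
grip_width: 0.003
```

Run:
```python
from cup import *
show();cshow(); goto((.055,-.095,.148))
cv2.imwrite("pics/w3.png",manip.camera("wrist")[:,:,::-1])
```

```text
t 10.48 p [0.543  0.0685 0.2163] q [ 0.401  0.023 -0.711  2.109  0.441  0.551  0.832] F [-0.7 -1.   3.4] g 0.003
x [ 0.515 -0.056 -0.855] y [ 0.109  0.994 -0.   ] z [ 0.85  -0.093  0.518] lean deg 31.2
tip in cup [ 0.049  -0.0946  0.1539] x [ 0.518  0.002 -0.855] y [-0.004  1.    -0.   ]
units [ 0.33 -0.02  0.08] norm 0.34
```

View pics/w3.png

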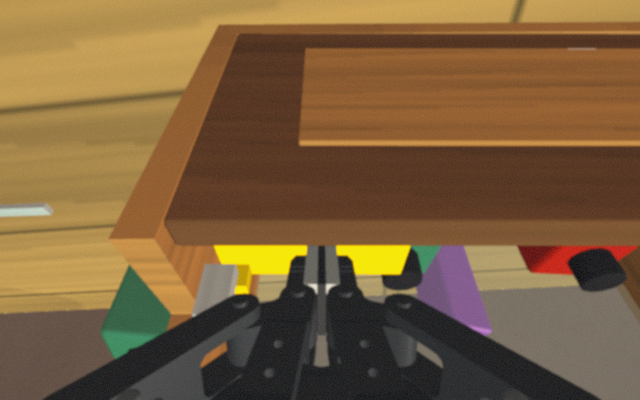

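Request:
{"api": "arm_command", "payload": {"moves": [[[1,0.14,0,-0.06,0],[1,0.14,0,-0.06,0],[1,0.07,0,-0.03,0],[1,0,0,0,0],[1,0,0,0,0]]]}}

```text
clock: 10.95
position: [0.5446, 0.0685, 0.2074]
ee_rot: [0.027, 0.49, -0.047, 0.87]
ft_force: [-0.2, -0.4, 5.6]
grip_width: 0.004
```

Run:
```python
from cup import *
show();cshow()
```

```text
t 10.95 p [0.5446 0.0685 0.2074] q [ 0.396  0.043 -0.71   2.115  0.48   0.536  0.797] F [-0.2 -0.4  5.6] g 0.004
x [ 0.516 -0.056 -0.855] y [0.109 0.994 0.   ] z [ 0.85  -0.093  0.519] lean deg 31.3
tip in cup [ 0.0507 -0.0944  0.145 ] x [ 0.519  0.002 -0.855] y [-0.004  1.     0.   ]
```

Request:
{"api": "arm_command", "payload": {"moves": [[[1,0.08,0,-0.05,0],[1,0,0,0,0],[1,-0.15,0,-0.25,0],[1,-0.15,0,-0.25,0],[1,-0.15,0,-0.25,0],[1,-0.15,0,-0.25,0],[1,-0.15,0,-0.25,0],[1,0,0,0,0]]]}}

```text
clock: 11.62
position: [0.5076, 0.0715, 0.2051]
ee_rot: [0.026, 0.49, -0.048, 0.87]
ft_force: [-0.4, -3.7, 7.1]
grip_width: 0.004
```

Run:
```python
from cup import *
show();cshow()
cv2.imwrite("pics/w4.png",manip.camera("wrist")[:,:,::-1])
```

```text
t 11.62 p [0.5076 0.0715 0.2051] q [ 0.396 -0.051 -0.72   2.195  0.393  0.519  0.832] F [-0.4 -3.7  7.1] g 0.004
x [ 0.516 -0.058 -0.855] y [ 0.11   0.994 -0.001] z [ 0.85  -0.093  0.519] lean deg 31.3
tip in cup [ 0.0136 -0.0957  0.1427] x [ 0.519  0.    -0.855] y [-0.003  1.    -0.001]
```

View pics/w4.png

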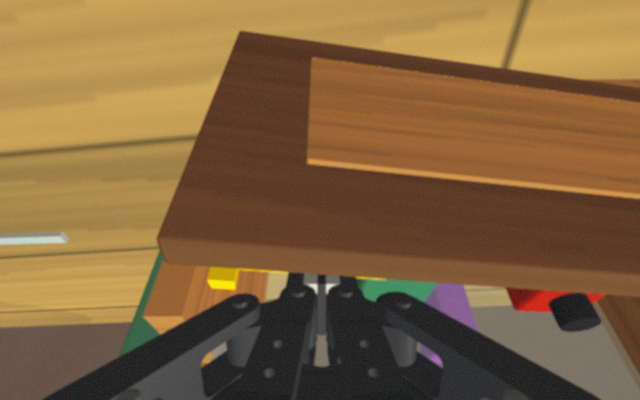

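Request:
{"api": "arm_command", "payload": {"moves": [[[1,-0.15,0.05,-0.25,0],[1,-0.15,0.05,-0.25,0],[1,-0.15,0.06,-0.25,0],[1,-0.15,0.06,-0.25,0],[1,-0.15,0.07,-0.25,0],[1,-0.15,0.07,-0.25,0],[1,0,0,0,0]]]}}

```text
clock: 12.25
position: [0.4651, 0.0854, 0.205]
ee_rot: [0.026, 0.49, -0.048, 0.87]
ft_force: [-0.6, -3.7, 7.7]
grip_width: -0.001
```

```bash
cat > door.py <<'E'
from cup import *
def ang(c="scene"):
    out=[]
    manip.camera(c)
    for q,r,b in [("door_edge",.296,.0075),("catch_pad",.25,None)]:
        if b is None: continue
        for x in manip.pinpoint(q,c)[:1]:
            p=wc(plane(c,x["pixel"],.170)); out.append((q,round(x["confidence"],2),p.round(3),round(float(np.arctan2(-p[0],.15-p[1])+np.arcsin(b/r)),3)))
    print(c,out)
E
python3 - <<'E'
from door import *
show();cshow(); ang("scene"); ang("side"); ang("wrist")
cv2.imwrite("pics/s5.png",cv2.resize(manip.camera("scene")[80:280,120:400],None,fx=2.8,fy=2.8,interpolation=cv2.INTER_CUBIC)[:,:,::-1])
E
```

```text
t 12.25 p [0.4651 0.0854 0.205 ] q [ 0.362 -0.164 -0.731  2.274  0.289  0.523  0.855] F [-0.6 -3.7  7.7] g -0.001
x [ 0.516 -0.058 -0.855] y [ 0.11   0.994 -0.001] z [ 0.85  -0.093  0.519] lean deg 31.3
tip in cup [-0.0301 -0.0867  0.1426] x [ 0.519  0.    -0.855] y [-0.003  1.    -0.001]
scene [('door_edge', 0.59, array([-0.088, -0.138,  0.17 ]), 0.322)]
side [('door_edge', 0.73, array([-0.085, -0.13 ,  0.17 ]), 0.32)]
wrist [('door_edge', 0.93, array([-0.087, -0.133,  0.17 ]), 0.324)]
```

View pics/s5.png

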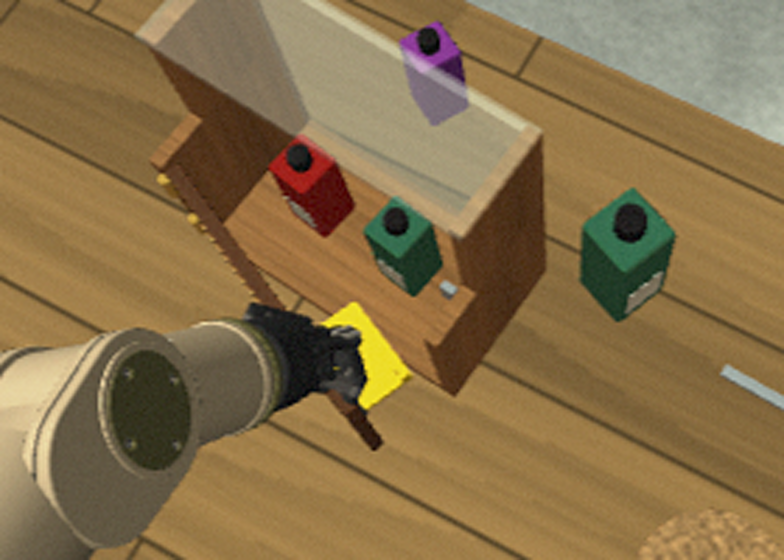

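Request:
{"api": "arm_command", "payload": {"moves": [[[1,-0.5,0,0.45,0],[1,-0.2,0.1,0.8,0],[1,-0.2,0.1,0.8,0],[1,-0.12,0.1,0.67,0],[1,0,0.9,0,0],[1,0,0.9,0,0],[1,0,0.9,0,0],[1,0,0.85,0,0],[1,0.5,0,-0.3,0],[1,0.5,0,-0.3,0],[1,0,0,0,0]]]}}

```text
clock: 13.52
position: [0.5193, 0.1763, 0.2289]
ee_rot: [0.026, 0.492, -0.048, 0.869]
ft_force: [-1.3, -0.2, -1.1]
grip_width: 0.003
```

Run:
```python
from door import *
show();cshow(); ang("wrist")
goto((.011,.009,.14))
cv2.imwrite("pics/w6.png",manip.camera("wrist")[:,:,::-1])
```

```text
t 13.52 p [0.5193 0.1763 0.2289] q [ 0.28   0.054 -0.855  2.058  0.594  0.699  0.502] F [-1.3 -0.2 -1.1] g 0.003
x [ 0.51  -0.057 -0.858] y [ 0.109  0.994 -0.002] z [ 0.853 -0.092  0.514] lean deg 30.9
tip in cup [0.0131 0.0097 0.1663] x [ 0.514  0.    -0.858] y [-0.004  1.    -0.002]
wrist []
units [ 0.93 -0.04 -0.72] norm 1.18
```

View pics/w6.png

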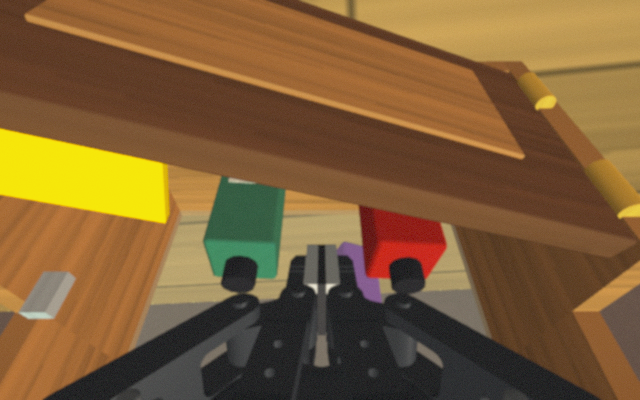

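Request:
{"api": "arm_command", "payload": {"moves": [[[1,0.45,0,-0.36,0],[1,0.45,0,-0.36,0],[1,-0.24,0.09,-0.4,0],[1,-0.24,0.09,-0.4,0],[1,-0.24,0.09,-0.4,0],[1,-0.24,0.09,-0.4,0],[1,-0.2,0.16,-0.33,0],[1,-0.2,0.16,-0.33,0],[1,-0.2,0.16,-0.33,0],[1,-0.2,0.16,-0.33,0],[1,0,0,0,0]]]}}

```text
clock: 14.58
position: [0.4335, 0.2133, 0.2043]
ee_rot: [0.026, 0.49, -0.046, 0.87]
ft_force: [1.4, 0.1, 0.2]
grip_width: -0.001
```

Run:
```python
from door import *
show();cshow(); ang("scene"); ang("side")
```

```text
t 14.58 p [0.4335 0.2133 0.2043] q [ 0.203 -0.071 -0.935  2.202  0.561  0.684  0.335] F [1.4 0.1 0.2] g -0.001
x [ 0.516 -0.055 -0.855] y [0.106 0.994 0.   ] z [ 0.85  -0.091  0.519] lean deg 31.3
tip in cup [-0.0759  0.037   0.1419] x [ 0.519  0.003 -0.855] y [-0.006  1.     0.   ]
scene [('door_edge', 0.81, array([-0.226, -0.048,  0.17 ]), 0.878)]
side [('door_edge', 0.84, array([-0.222, -0.045,  0.17 ]), 0.875)]
```

Request:
{"api": "arm_command", "payload": {"moves": [[[1,-0.16,0.27,-0.27,0],[1,-0.16,0.27,-0.27,0],[1,-0.16,0.27,-0.27,0],[1,-0.16,0.27,-0.27,0],[1,-0.12,0.32,-0.19,0],[1,-0.12,0.32,-0.19,0],[1,-0.12,0.32,-0.19,0],[1,-0.04,0.4,-0.07,0],[1,-0.04,0.4,-0.07,0],[1,-0.04,0.4,-0.07,0],[1,0,0,0,0]]]}}

```text
clock: 15.7
position: [0.3889, 0.2998, 0.2033]
ee_rot: [0.027, 0.491, -0.046, 0.87]
ft_force: [-1.3, 0.1, 0.1]
grip_width: 0.003
```

Run:
```python
from door import *
show();cshow(); ang("scene"); ang("side")
cv2.imwrite("pics/s7.png",manip.camera("scene")[:,:,::-1])
cv2.imwrite("pics/w7.png",manip.camera("wrist")[:,:,::-1])
```

```text
t 15.7 p [0.3889 0.2998 0.2033] q [ 0.09   0.05  -1.094  2.133  0.722  0.858  0.017] F [-1.3  0.1  0.1] g 0.003
x [ 0.514 -0.054 -0.856] y [0.107 0.994 0.001] z [ 0.851 -0.092  0.517] lean deg 31.1
tip in cup [-0.1301  0.118   0.1408] x [ 0.517  0.004 -0.856] y [-0.006  1.     0.001]
scene [('door_edge', 0.83, array([-0.297,  0.144,  0.17 ]), 1.576)]
side [('door_edge', 0.61, array([-0.297,  0.144,  0.17 ]), 1.576)]
```

View pics/s7.png

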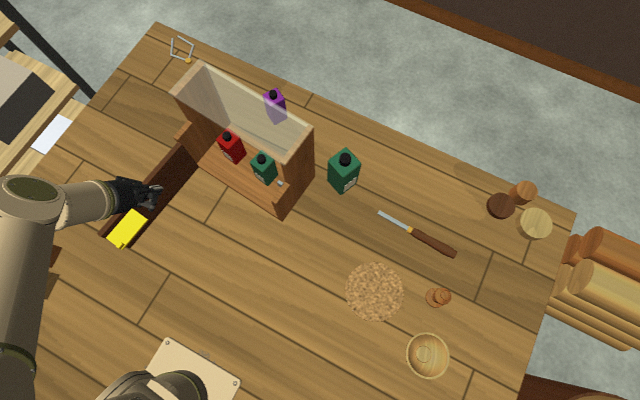

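View pics/w7.png

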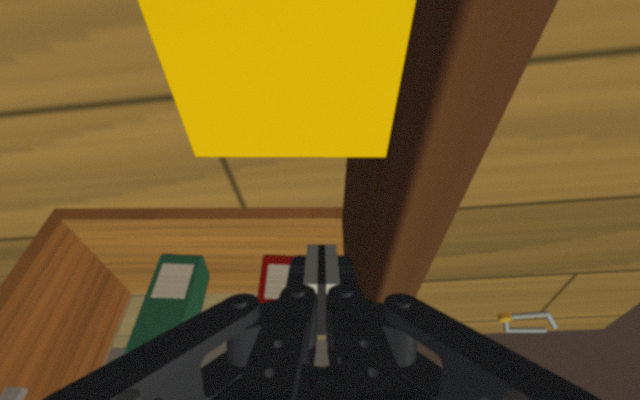

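Run:
```python
from door import *
goto((.085,-.051,.108),L=.05,back=.16)
for c in ["scene","side"]:
    im=manip.camera(c); 
    for q in ["green_can","red_can"]:
        print(q,c,[(np.round(x["pixel"],1).tolist(),round(x["confidence"],2),wc(plane(c,x["pixel"],.015)).round(4)) for x in manip.pinpoint(q,c)])
        for x in manip.regions_of(q,c): print("   ",np.round(x["rect"],0),round(x["confidence"],2),x["mask"].sum())
im=manip.camera("scene")[110:210,200:310]; cv2.imwrite("pics/cans.png",cv2.resize(im,None,fx=6,fy=6,interpolation=cv2.INTER_CUBIC)[:,:,::-1])
```

```text
units [ 0.07 -6.68  6.61] norm 9.4
green_can scene [([176.8, 267.6], 0.94, array([ 0.0863, -0.0524,  0.015 ])), ([181.7, 339.9], 0.81, array([ 0.1938, -0.2383,  0.015 ]))]
    [248. 154. 279. 186.] 0.63 644
    [326. 146. 358. 197.] 0.56 1105
red_can scene [([157.9, 236.3], 0.83, array([0.0823, 0.0622, 0.015 ])), ([115.9, 274.9], 0.63, array([0.2637, 0.0511, 0.015 ]))]
    [217. 129. 244. 164.] 0.72 609
    [108. 211. 147. 246.] 0.59 786
    [262.  89. 287. 110.] 0.49 217
green_can side [([278.0, 381.3], 0.65, array([ 0.1758, -0.5193,  0.015 ])), ([225.4, 352.8], 0.64, array([ 0.1871, -0.2718,  0.015 ])), ([155.2, 210.3], 0.27, array([-0.2392,  0.3791,  0.015 ]))]
    [344. 183. 364. 226.] 0.71 895
    [300. 167. 311. 176.] 0.37 77
red_can side [([180.7, 298.9], 0.73, array([0.0849, 0.0553, 0.015 ])), ([176.6, 340.7], 0.63, array([0.2583, 0.0299, 0.015 ]))]
    [338. 147. 350. 178.] 0.56 267
    [293. 147. 306. 177.] 0.54 265
```

View pics/cans.png

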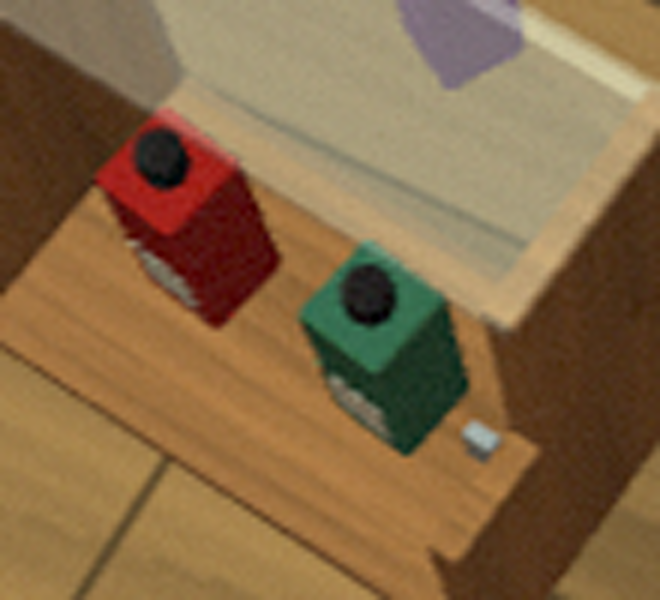

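Run:
```python
from door import *
for nm,C in [("green",[(302,317),(375,372),(447,300),(370,240)]),("red",[(95,180),(165,235),(240,155),(165,108)])]:
    W=np.array([wc(plane("scene",(110+y/6,200+x/6),.127))[:2] for x,y in C]); print(nm,W.round(4).tolist(),"c",W.mean(0).round(4))
    for i in range(4):
        d=W[(i+1)%4]-W[i]; print("  edge",np.linalg.norm(d).round(4),np.degrees(np.arctan2(d[1],d[0])).round(1))
```

```text
green [[0.0652, -0.028], [0.0623, -0.071], [0.1084, -0.0767], [0.1127, -0.0304]] c [ 0.0872 -0.0515]
  edge 0.043 -93.8
  edge 0.0464 -7.2
  edge 0.0465 84.7
  edge 0.0475 177.1
red [[0.0662, 0.0915], [0.0625, 0.0478], [0.1134, 0.0446], [0.1131, 0.0881]] c [0.0888 0.068 ]
  edge 0.0438 -94.9
  edge 0.0511 -3.6
  edge 0.0435 90.5
  edge 0.047 175.9
```

Request:
{"api": "arm_command", "payload": {"moves": [[[1,0,-0.9,0.1,0],[1,0,-0.9,0.8,0],[0,0,-0.9,0.95,0],[0,0,-0.9,0.95,0],[0,0,-0.9,0.95,0],[0,0,-0.9,0.95,0],[0,0,-0.9,0.95,0],[0,0,-0.4,0.95,0],[0,0,0,0,0]]]}}

```text
clock: 17.3
position: [0.5151, 0.1125, 0.2915]
ee_rot: [0.029, 0.489, -0.049, 0.871]
ft_force: [0.2, -0.5, 0.9]
grip_width: 0.977
```

Run:
```python
from door import *
show();cshow(); goto((.087,-.0515,.108),L=.05,back=.16); goto((.087,-.0515,.108),L=.05)
cv2.imwrite("pics/w8.png",manip.camera("wrist")[:,:,::-1])
print([(np.round(x["pixel"],1).tolist(),round(x["confidence"],2),wc(plane("wrist",x["pixel"],.015)).round(4)) for x in manip.pinpoint("green_can","wrist")])
```

```text
t 17.3 p [0.5151 0.1125 0.2915] q [ 0.273 -0.128 -0.658  2.055  0.275  0.721  0.892] F [ 0.2 -0.5  0.9] g 0.977
x [ 0.518 -0.058 -0.854] y [0.114 0.993 0.001] z [ 0.848 -0.098  0.521] lean deg 31.4
tip in cup [ 0.0166 -0.0542  0.2292] x [ 0.521  0.    -0.854] y [0.002 1.    0.001]
units [ 0.13  0.1  -0.12] norm 0.2
units [ 6.53  0.1  -0.12] norm 6.53
[([118.0, 329.9], 0.77, array([ 0.0778, -0.0411,  0.015 ]))]
```

View pics/w8.png

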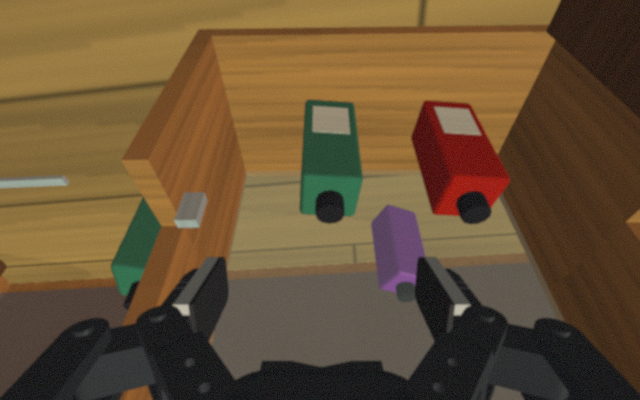

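Run:
```python
from door import *
for px in [(181,303),(178,362)]: print(wc(plane("wrist",px,.127)).round(4))
for px in [(102,307),(103,353)]: print(wc(plane("wrist",px,.10)).round(4))
print(wc(plane("wrist",(214,329),.145)).round(4), wc(plane("wrist",(208,330),.145)).round(4))
```

```text
[ 0.0583 -0.0646  0.127 ]
[ 0.0549 -0.0191  0.127 ]
[ 0.0056 -0.0607  0.1   ]
[ 0.0064 -0.0279  0.1   ]
[ 0.0767 -0.0443  0.145 ] [ 0.0695 -0.0437  0.145 ]
```

Run:
```python
from ov import *
i=manip.camera_info("wrist")
for nm,p in [("strike",(.05,-.143,.169)),("floorfrontL",(0,.15,.015)),("floorfrontR",(0,-.15,.015)),("Rwall top front in",(0,-.15,.175)),("Rwall top front out",(0,-.165,.175)),("backfloorR",(.162,-.15,.015)),("backfloorL",(.162,.15,.015))]: print(nm,np.round(proj("wrist",cw(p),i),1))
im=cv2.imread("pics/w8.png")
for c,col in [((.087,-.0515),(0,255,255)),((.081,-.045),(0,0,255))]:
    for z in (.015,.127):
        P=[cw((c[0]+a,c[1]+b,z)) for a,b in [(-.025,-.025),(.025,-.025),(.025,.025),(-.025,.025)]]
        cv2.polylines(im,[np.array([np.round(proj("wrist",p,i)[::-1]) for p in P],np.int32)],True,col,1)
cv2.imwrite("pics/w8o.png",cv2.resize(im[0:260,100:560],None,fx=1.7,fy=1.7))
o=np.array(manip.camera_info("wrist")["pose"])[:3,3]; print(o)
```

```text
strike [216.5 184. ]
floorfrontL [ 42.9 550.9]
floorfrontR [ 42.  206.7]
Rwall top front in [168.1 140.6]
Rwall top front out [168.1 113.2]
backfloorR [175.7 240.1]
backfloorL [175.9 482.9]
[0.41195095 0.12693269 0.30930047]
```

View pics/w8o.png

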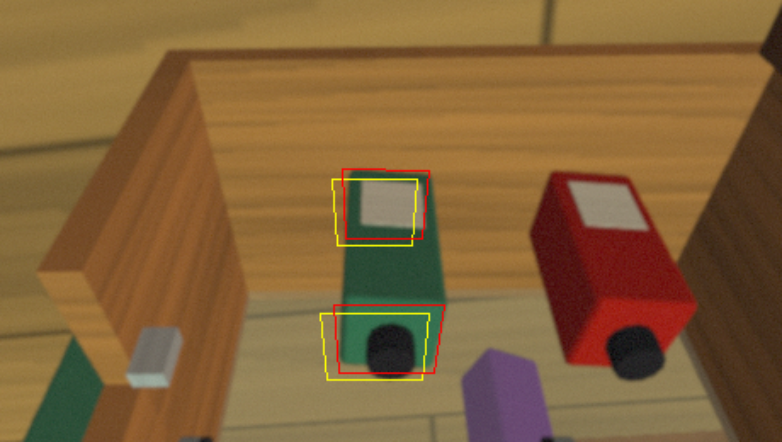

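Run:
```python
from ov import *
show(); cshow()
i=manip.camera_info("wrist"); cv2.imwrite("pics/w9.png",manip.camera("wrist")[:,:,::-1]); j=manip.camera_info("wrist"); print(np.abs(np.array(i["pose"])-np.array(j["pose"])).max())
im=cv2.imread("pics/w9.png"); o=cv2.imread("pics/w8.png"); print(cv2.phaseCorrelate(np.float32(cv2.cvtColor(o,6))[:230],np.float32(cv2.cvtColor(im,6))[:230]))
for c,col in [((.087,-.0515),(0,255,255)),((.081,-.045),(0,0,255))]:
    for z in (.015,.127):
        P=[cw((c[0]+a,c[1]+b,z)) for a,b in [(-.025,-.025),(.025,-.025),(.025,.025),(-.025,.025)]]
        cv2.polylines(im,[np.array([np.round(proj("wrist",p,i)[::-1]) for p in P],np.int32)],True,col,1)
for l in [[(0,.15,.015),(0,-.15,.015)],[(0,-.15,.015),(0,-.15,.175)],[(0,-.165,.175),(.06,-.165,.175)]]:
    a,b=[tuple(int(round(t)) for t in proj("wrist",cw(p),i)[::-1]) for p in l]; cv2.line(im,a,b,(255,0,0),1)
cv2.imwrite("pics/w9o.png",cv2.resize(im[0:260,100:560],None,fx=1.7,fy=1.7))
```

```text
t 17.4 p [0.5122 0.1157 0.289 ] q [ 0.271 -0.129 -0.664  2.06   0.274  0.721  0.888] F [-0.6  0.5 -0. ] g 0.999
x [ 0.515 -0.056 -0.855] y [0.11  0.994 0.001] z [ 0.85  -0.094  0.518] lean deg 31.2
tip in cup [ 0.0132 -0.0512  0.2266] x [ 0.518  0.002 -0.855] y [-0.002  1.     0.001]
0.0015070658996033937
((-3.886526709864654, 5.779816939023291), 0.7975482634703318)
```

View pics/w9o.png

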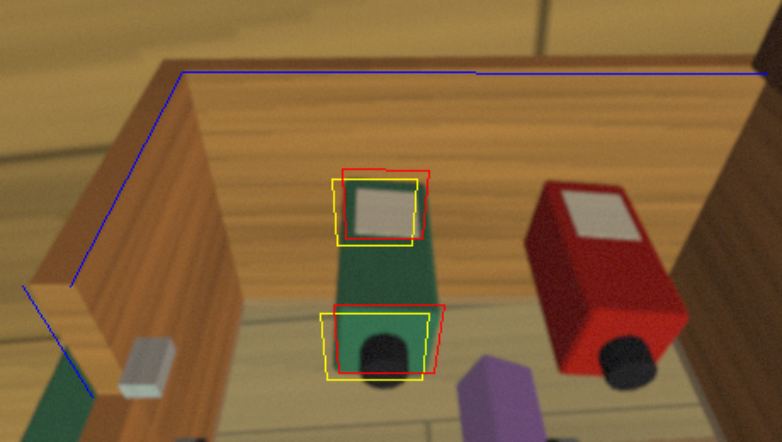

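Run:
```python
from ov import *
show(); goto((.087,-.0495,.108),L=.05)
i=manip.camera_info("wrist")
W=manip.pinpoint("red_can","wrist"); print(W[:1])
```

```text
t 17.45 p [0.5115 0.1164 0.2885] q [ 0.27  -0.129 -0.665  2.061  0.274  0.721  0.888] F [0.6 0.8 0.2] g 0.998
x [ 0.514 -0.056 -0.856] y [0.109 0.994 0.   ] z [ 0.851 -0.093  0.517] lean deg 31.2
units [6.5  0.03 0.11] norm 6.5
[{'pixel': [128.4, 434.9], 'confidence': 0.96}]
```

Request:
{"api": "arm_command", "payload": {"moves": [[[0,0.8,0,0.02,0],[0,0.8,0,0.02,0],[0,0.8,0,0.02,0],[0,0.8,0,0.02,0],[0,0.6,0,0.02,0],[0,0.5,0,0,0],[0,0.3,0,0,0],[0,0,0,0,0],[0,0,0,0,0]]]}}

```text
clock: 18.25
position: [0.5725, 0.1102, 0.1913]
ee_rot: [0.026, 0.491, -0.047, 0.87]
ft_force: [0.3, -0.2, 0.5]
grip_width: 0.998
```

Run:
```python
from ov import *
show(); cshow(); goto((.087,-.0495,.108),L=.05)
cv2.imwrite("pics/w10.png",manip.camera("wrist")[:,:,::-1])
cv2.imwrite("pics/d10.png",cv2.resize(manip.camera("side")[80:280,200:400],None,fx=3,fy=3,interpolation=cv2.INTER_CUBIC)[:,:,::-1])
```

```text
t 18.25 p [0.5725 0.1102 0.1913] q [ 0.248  0.16  -0.663  2.046  0.669  0.576  0.582] F [ 0.3 -0.2  0.5] g 0.998
x [ 0.514 -0.055 -0.856] y [0.107 0.994 0.   ] z [ 0.851 -0.092  0.517] lean deg 31.1
tip in cup [ 0.0737 -0.0498  0.1289] x [ 0.517  0.003 -0.856] y [-0.005  1.     0.   ]
units [1.91 0.01 0.03] norm 1.91
```

View pics/w10.png

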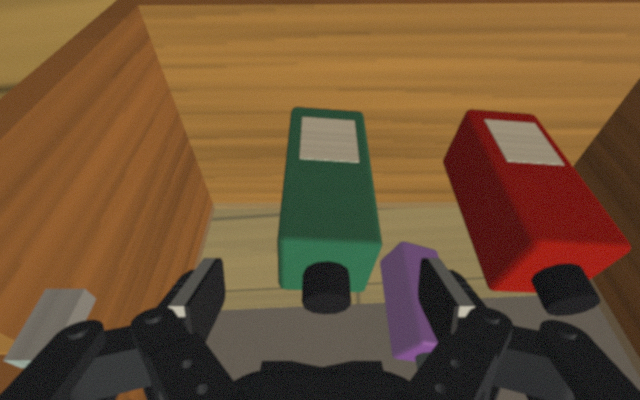

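View pics/d10.png

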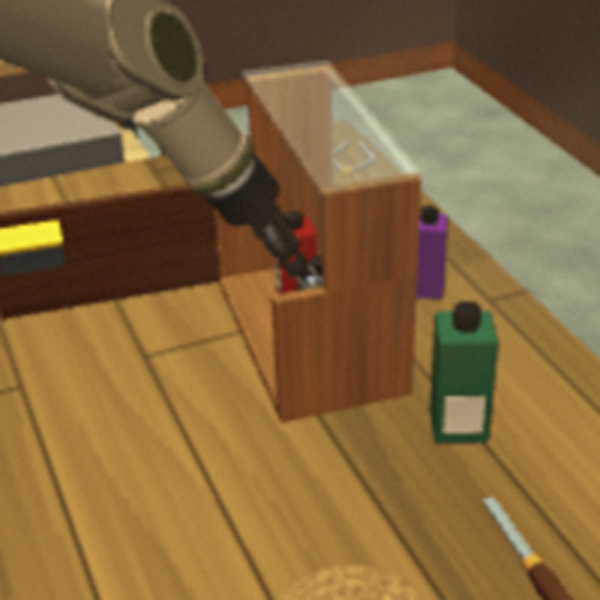

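Request:
{"api": "arm_command", "payload": {"moves": [[[0,0.5,0,0,0],[0,0.5,0.02,0.02,0],[0,0.5,0.02,0,0],[0,0.3,0,0,0],[0,0,0,0,0],[0,0,0,0,0],[0,0,0,0,0]]]}}

```text
clock: 18.93
position: [0.597, 0.1079, 0.1545]
ee_rot: [0.027, 0.49, -0.047, 0.87]
ft_force: [-0.2, 0.1, 1.1]
grip_width: 1.001
```

Run:
```python
from ov import *
show(); cshow(); goto((.087,-.0495,.108),L=.05)
cv2.imwrite("pics/w11.png",manip.camera("wrist")[:,:,::-1])
```

```text
t 18.93 p [0.597  0.1079 0.1545] q [ 0.198  0.267 -0.608  2.022  0.823  0.538  0.462] F [-0.2  0.1  1.1] g 1.001
x [ 0.516 -0.056 -0.855] y [0.108 0.994 0.   ] z [ 0.85  -0.093  0.519] lean deg 31.3
tip in cup [ 0.0984 -0.0494  0.0921] x [ 0.519  0.002 -0.855] y [-0.004  1.     0.   ]
units [ 0.14 -0.   -0.06] norm 0.15
```

View pics/w11.png

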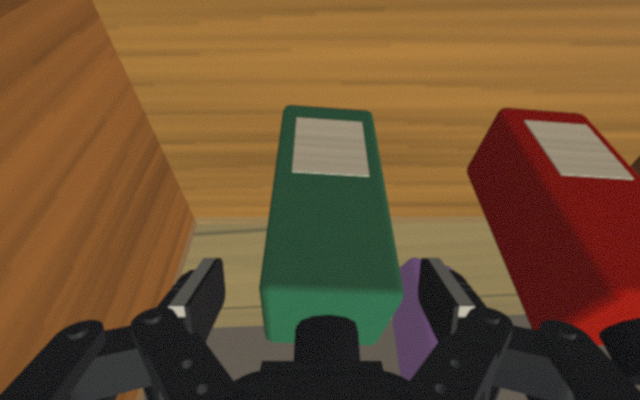

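Request:
{"api": "arm_command", "payload": {"moves": [[[0.3,0,0.1,0,0],[0.5,0,0,0,0],[1,0,0,0,0],[1,0,0,0,0],[1,0,0,0,0],[1,0,0,0,0],[1,0,0,0,0],[1,0,0,0,0]]], "force": 45}}

```text
clock: 19.65
position: [0.5977, 0.1103, 0.1544]
ee_rot: [0.027, 0.49, -0.047, 0.87]
ft_force: [-2.1, -0.2, 5.7]
grip_width: 0.59
```

Run:
```python
from ov import *
show(); cshow()
cv2.imwrite("pics/w12.png",manip.camera("wrist")[:,:,::-1])
```

```text
t 19.65 p [0.5977 0.1103 0.1544] q [ 0.193  0.27  -0.608  2.019  0.828  0.541  0.455] F [-2.1 -0.2  5.7] g 0.59
x [ 0.516 -0.056 -0.855] y [0.109 0.994 0.   ] z [ 0.85  -0.093  0.519] lean deg 31.3
tip in cup [ 0.0988 -0.0469  0.092 ] x [ 0.519  0.002 -0.855] y [-0.004  1.     0.   ]
```

View pics/w12.png

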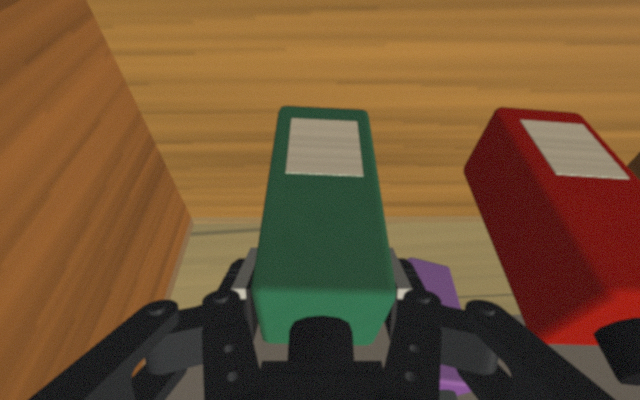

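Request:
{"api": "arm_command", "payload": {"moves": [[[1,-0.2,0,0.12,0],[1,-0.25,0,0.15,0],[1,-0.25,0,0.15,0],[1,0,0,0,0],[1,0,0,0,0]]]}}

```text
clock: 20.12
position: [0.5975, 0.1099, 0.1748]
ee_rot: [0.027, 0.49, -0.048, 0.87]
ft_force: [-0.7, -0.1, -2.0]
grip_width: 0.59
```

Run:
```python
from ov import *
show(); cshow()
cv2.imwrite("pics/w13.png",manip.camera("wrist")[:,:,::-1])
cv2.imwrite("pics/s13.png",cv2.resize(manip.camera("scene")[80:280,120:400],None,fx=2.8,fy=2.8,interpolation=cv2.INTER_CUBIC)[:,:,::-1])
```

```text
t 20.12 p [0.5975 0.1099 0.1748] q [ 0.221  0.239 -0.634  2.004  0.759  0.568  0.522] F [-0.7 -0.1 -2. ] g 0.59
x [ 0.516 -0.056 -0.855] y [0.109 0.994 0.   ] z [ 0.85  -0.094  0.519] lean deg 31.3
tip in cup [ 0.0986 -0.0473  0.1124] x [ 0.519  0.002 -0.855] y [-0.003  1.     0.   ]
```

View pics/w13.png

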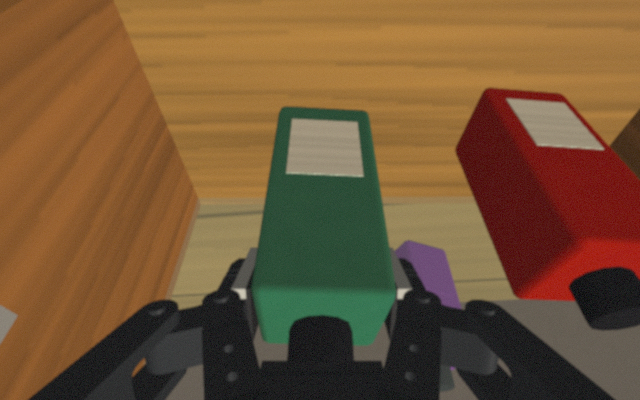

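View pics/s13.png

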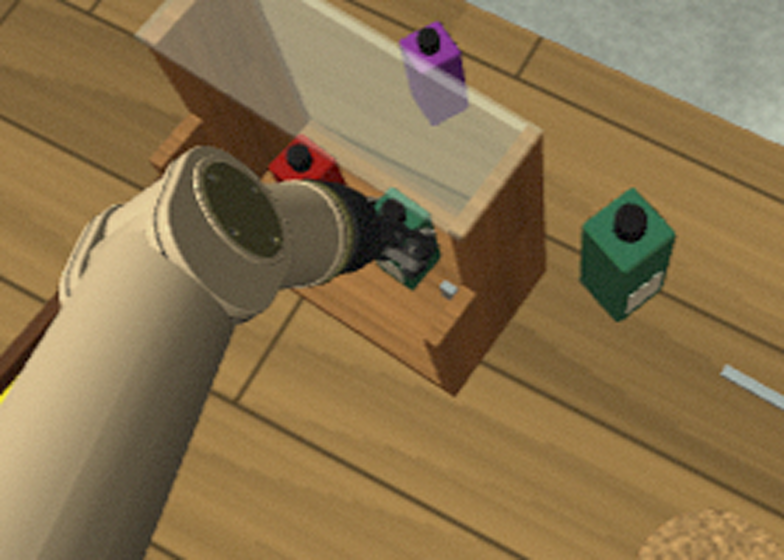

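Request:
{"api": "arm_command", "payload": {"moves": [[[1,-0.3,0,-0.4,0],[1,-0.6,0,-0.75,0],[1,-0.65,0,-0.75,0],[1,-0.65,0,-0.75,0],[1,-0.65,0,-0.75,0],[1,-0.65,0,-0.75,0],[1,-0.65,0,-0.75,0],[1,-0.4,0,-0.4,0],[1,0,0,0,0]]]}}

```text
clock: 20.97
position: [0.424, 0.129, 0.2029]
ee_rot: [0.026, 0.49, -0.047, 0.87]
ft_force: [0.1, -0.5, -1.9]
grip_width: 0.591
```

Run:
```python
from ov import *
show(); cshow()
goto(wc((.4725,-.3170,.16)),L=.056)
```

```text
t 20.97 p [0.424  0.129  0.2029] q [ 0.189 -0.229 -0.716  2.323  0.323  0.576  0.681] F [ 0.1 -0.5 -1.9] g 0.591
x [ 0.516 -0.057 -0.855] y [ 0.108  0.994 -0.002] z [ 0.85  -0.091  0.519] lean deg 31.3
tip in cup [-0.0759 -0.048   0.1405] x [ 0.519  0.001 -0.855] y [-0.005  1.    -0.002]
units [  1.25 -17.52   2.38] norm 17.73
```

Request:
{"api": "arm_command", "payload": {"moves": [[[1,0,-0.4,0,0],[1,0.05,-0.7,0.05,0],[1,0.05,-0.9,0.1,0],[1,0.05,-0.9,0.1,0],[1,0.05,-0.9,0.1,0],[1,0.05,-0.9,0.1,0],[1,0.08,-0.9,0.15,0],[1,0.08,-0.9,0.15,0],[1,0.08,-0.9,0.15,0],[1,0.08,-0.9,0.15,0],[1,0.08,-0.9,0.15,0],[1,0.08,-0.9,0.15,0]]]}}

```text
clock: 21.97
position: [0.4365, -0.1279, 0.2041]
ee_rot: [0.026, 0.49, -0.048, 0.87]
ft_force: [0.5, -0.0, -2.1]
grip_width: 0.588
```

Run:
```python
from ov import *
show(); goto(wc((.4725,-.3170,.16)),L=.056)
```

```text
t 21.97 p [ 0.4365 -0.1279  0.2041] q [ 0.134 -0.234  0.075  2.36  -0.077  0.475  1.733] F [ 0.5 -0.  -2.1] g 0.588
x [ 0.514 -0.057 -0.856] y [ 0.109  0.994 -0.001] z [ 0.851 -0.093  0.517] lean deg 31.2
units [ 0.45 -7.36  1.02] norm 7.44
```

Request:
{"api": "arm_command", "payload": {"moves": [[[1,0.05,-0.9,0.13,0],[1,0.05,-0.9,0.13,0],[1,0.05,-0.9,0.13,0],[1,0.05,-0.9,0.13,0],[1,0.05,-0.9,0.13,0],[1,0.05,-0.9,0.13,0],[1,0.05,-0.6,0.1,0],[1,0,-0.3,0,0],[1,0,0,0,0],[1,0,0,0,0]]]}}

```text
clock: 22.8
position: [0.4424, -0.2856, 0.2078]
ee_rot: [0.027, 0.491, -0.048, 0.869]
ft_force: [-0.9, 1.4, -2.2]
grip_width: 0.589
```

Run:
```python
from ov import *
show(); goto(wc((.4725,-.3170,.16)),L=.056)
for c in ["scene","side","wrist"]:
    im=manip.camera(c); cv2.imwrite(f"pics/{c}14.png",im[:,:,::-1])
    print(c,[(np.round(x["pixel"],1).tolist(),round(x["confidence"],2)) for x in manip.pinpoint("green_can",c)])
    print([(np.round(x["pixel"],1).tolist(),round(x["confidence"],2),plane(c,x["pixel"],0).round(3)) for x in manip.pinpoint("mat",c)])
```

```text
t 22.8 p [ 0.4424 -0.2856  0.2078] q [ 0.119 -0.045  0.493  2.185 -0.449  0.558  2.409] F [-0.9  1.4 -2.2] g 0.589
x [ 0.513 -0.057 -0.856] y [ 0.11   0.994 -0.   ] z [ 0.851 -0.094  0.517] lean deg 31.1
units [ 0.09 -1.11  0.15] norm 1.13
scene [([286.8, 369.4], 0.72)]
[]
side [([221.2, 352.0], 0.82), ([265.3, 312.1], 0.74), ([178.1, 304.7], 0.3)]
[([285.0, 317.4], 0.91, array([ 0.48 , -0.304,  0.   ]))]
wrist [([140.5, 325.7], 0.65), ([247.7, 495.0], 0.6)]
[([88.4, 282.3], 0.62, array([ 0.47 , -0.317,  0.   ]))]
```

View pics/scene14.png

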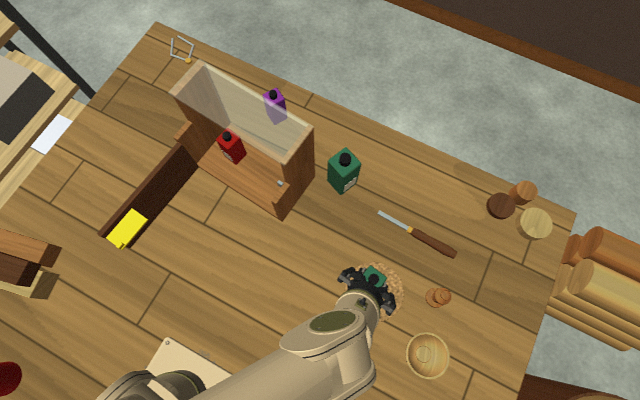

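View pics/side14.png

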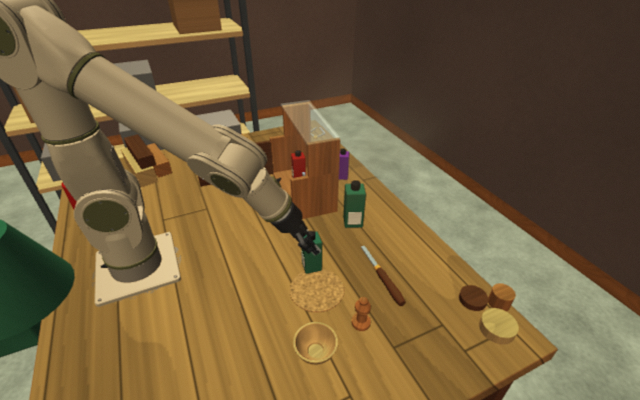

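View pics/wrist14.png

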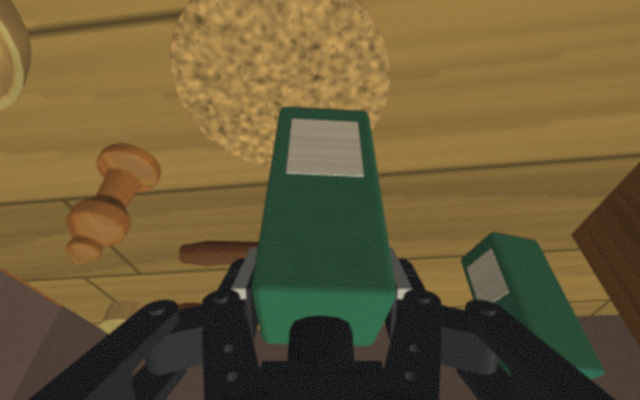

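Run:
```python
from ov import *
o,p,R=st(); d=cw((.087,-.0475,.015))-np.array([.5977,.1103,.1544]); b=p+d; print("can bottom now",b.round(4), "target - now",(np.array([.472,-.317,.004])-b).round(4))
print("units",(R.T@(np.array([.472,-.310,.004])-b)/.025).round(2)); show()
```

```text
can bottom now [ 0.4686 -0.2886  0.0692] target - now [ 0.0034 -0.0284 -0.0652]
units [ 2.35 -0.84 -1.16]
t 23.25 p [ 0.4427 -0.2852  0.2086] q [ 0.119 -0.047  0.493  2.185 -0.451  0.558  2.41 ] F [-0.3 -1.  -1.8] g 0.591
x [ 0.515 -0.056 -0.855] y [0.108 0.994 0.   ] z [ 0.85  -0.093  0.518] lean deg 31.2
```

Request:
{"api": "arm_command", "payload": {"moves": [[[1,0.3,-0.2,-0.15,0],[1,0.4,-0.2,-0.2,0],[1,0.4,-0.2,-0.2,0],[1,0.4,-0.2,-0.2,0],[1,0.3,0,-0.15,0],[1,0,0,0,0],[1,0,0,0,0]]]}}

```text
clock: 23.83
position: [0.4431, -0.3038, 0.1688]
ee_rot: [0.026, 0.491, -0.049, 0.869]
ft_force: [0.0, -0.8, -1.9]
grip_width: 0.584
```

Run:
```python
from ov import *
show()
o,p,R=st(); d=cw((.087,-.0475,.015))-np.array([.5977,.1103,.1544]); b=p+d; print("can bottom now",b.round(4))
cv2.imwrite("pics/w15.png",manip.camera("wrist")[:,:,::-1])
cv2.imwrite("pics/d15.png",cv2.resize(manip.camera("side")[200:380,220:420],None,fx=3,fy=3,interpolation=cv2.INTER_CUBIC)[:,:,::-1])
```

```text
t 23.83 p [ 0.4431 -0.3038  0.1688] q [ 0.402  0.065  0.253  2.181 -0.618  0.499  2.6  ] F [ 0.  -0.8 -1.9] g 0.584
x [ 0.512 -0.061 -0.857] y [ 0.111  0.994 -0.004] z [ 0.852 -0.093  0.516] lean deg 31.0
can bottom now [ 0.4689 -0.3072  0.0294]
```

View pics/d15.png

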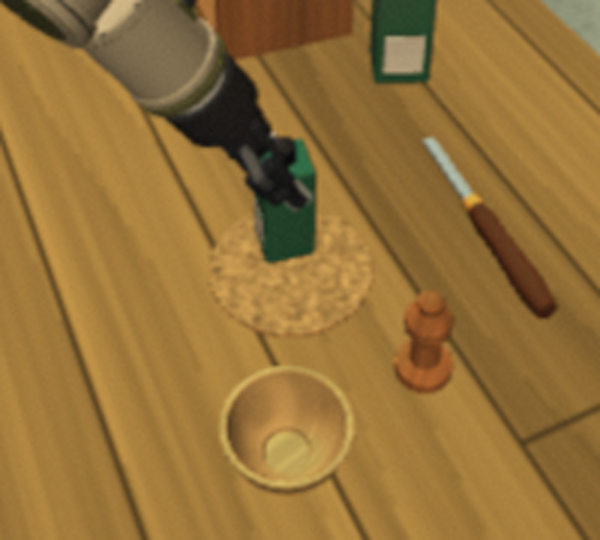

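View pics/w15.png

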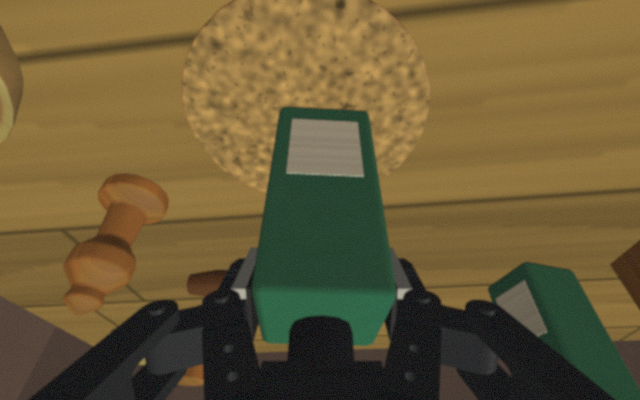

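Request:
{"api": "arm_command", "payload": {"moves": [[[1,0.15,0.1,-0.1,0.5],[1,0.15,0.1,-0.1,0.5],[1,0.15,0.1,-0.1,0.5],[1,0,0,0,0],[1,0,0,0,0]]]}}

```text
clock: 24.35
position: [0.4442, -0.2946, 0.155]
ee_rot: [0.036, 0.491, -0.054, 0.869]
ft_force: [0.4, 0.1, -1.6]
grip_width: 0.586
```

Run:
```python
from ov import *
show()
o,p,R=st(); d=cw((.087,-.0475,.015))-np.array([.5977,.1103,.1544]); b=p+d; print("can bottom now",b.round(4))
```

```text
t 24.35 p [ 0.4442 -0.2946  0.155 ] q [ 0.404  0.079  0.233  2.202 -0.653  0.465  2.6  ] F [ 0.4  0.1 -1.6] g 0.586
x [ 0.512 -0.059 -0.857] y [0.13  0.991 0.01 ] z [ 0.849 -0.117  0.515] lean deg 31.0
can bottom now [ 0.47   -0.298   0.0156]
```

Request:
{"api": "arm_command", "payload": {"moves": [[[1,0.1,0.12,-0.05,1],[1,0.1,0.08,-0.06,0.5],[1,0.1,0.05,-0.06,0.5],[1,0,0,0,0],[1,0,0,0,0]]]}}

```text
clock: 24.77
position: [0.4451, -0.2889, 0.1467]
ee_rot: [0.052, 0.49, -0.063, 0.868]
ft_force: [-1.1, -0.8, -2.1]
grip_width: 0.587
```

Run:
```python
from ov import *
show()
o,p,R=st(); d=cw((.087,-.0475,.015))-np.array([.5977,.1103,.1544]); b=p+d; print("can bottom now",b.round(4))
```

```text
t 24.77 p [ 0.4451 -0.2889  0.1467] q [ 0.399  0.088  0.225  2.215 -0.675  0.442  2.579] F [-1.1 -0.8 -2.1] g 0.587
x [ 0.512 -0.059 -0.857] y [0.161 0.987 0.028] z [ 0.844 -0.152  0.515] lean deg 31.0
can bottom now [ 0.471  -0.2923  0.0073]
```

Request:
{"api": "arm_command", "payload": {"moves": [[[1,0.07,0,-0.04,0],[1,0.07,0,-0.04,0],[1,0,0,0,0],[1,0,0,0,0]]]}}

```text
clock: 25.1
position: [0.4461, -0.2891, 0.144]
ee_rot: [0.051, 0.489, -0.063, 0.869]
ft_force: [-3.3, 3.6, 6.6]
grip_width: 0.589
```

Run:
```python
from ov import *
show()
o,p,R=st(); d=cw((.087,-.0475,.015))-np.array([.5977,.1103,.1544]); b=p+d; print("can bottom now",b.round(4))
cv2.imwrite("pics/w16.png",manip.camera("wrist")[:,:,::-1])
cv2.imwrite("pics/d16.png",cv2.resize(manip.camera("side")[200:380,220:420],None,fx=3,fy=3,interpolation=cv2.INTER_CUBIC)[:,:,::-1])
```

```text
t 25.1 p [ 0.4461 -0.2891  0.144 ] q [ 0.442  0.096  0.18   2.214 -0.684  0.433  2.589] F [-3.3  3.6  6.6] g 0.589
x [ 0.514 -0.06  -0.856] y [0.161 0.987 0.027] z [ 0.842 -0.151  0.517] lean deg 31.2
can bottom now [ 0.472  -0.2925  0.0046]
```

View pics/d16.png

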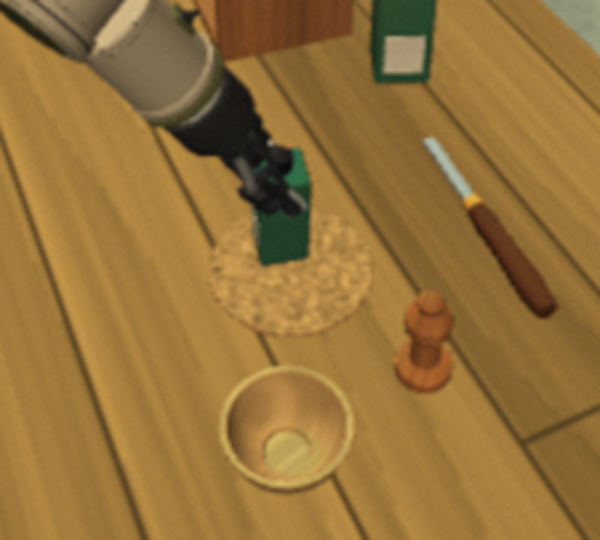

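View pics/w16.png

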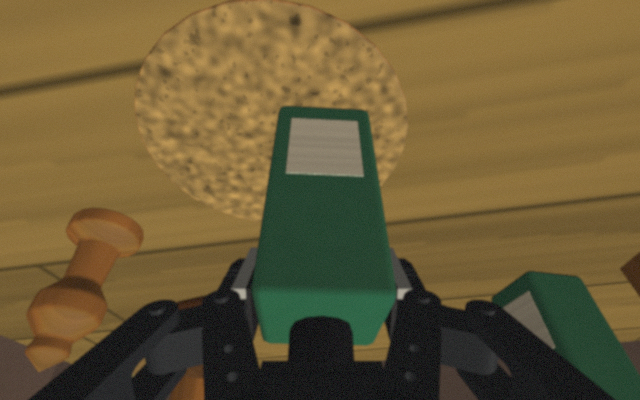

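Run:
```python
from ov import *
i=manip.camera_info("wrist")
a=plane("wrist",(106,281),.004,i); b=plane("wrist",(112,370),.004,i); m=(a+b)/2; e=(b-a)/np.linalg.norm(b-a); n=np.array([-e[1],e[0],0]); n*=np.sign(n[0]); print(a,b,np.linalg.norm(a-b),"centre",m+.025*n)
print([plane("wrist",p,.004,i).round(4).tolist() for p in [(100,135),(110,407),(220,250)]])
print("mat",[ (plane("wrist",x["pixel"],0,i)) for x in manip.pinpoint("mat","wrist")])
mm=manip.regions_of("mat","wrist")
for x in mm[:1]:
    cs,_=cv2.findContours(x["mask"].astype(np.uint8),0,1); k=max(cs,key=cv2.contourArea)[:,0]; k=k[(k[:,1]>2)]
    W=np.array([plane("wrist",(q[1],q[0]),.004,i)[:2] for q in k])
    from scipy.optimize import least_squares
    r=least_squares(lambda c:np.hypot(*(W-c).T)-.08,[.472,-.317],loss="soft_l1",f_scale=.002); print("mat fit",r.x)
```

```text
[ 0.44470565 -0.30701401  0.004     ] [ 0.45732974 -0.258806    0.004     ] 0.04983352717462538 centre [ 0.47520222 -0.28924314  0.004     ]
[[0.4274, -0.3826, 0.004], [0.4597, -0.2382, 0.004], [0.5383, -0.3555, 0.004]]
mat [array([ 0.46887918, -0.31813422,  0.        ])]
mat fit [ 0.47004913 -0.31739842]
```

Request:
{"api": "arm_command", "payload": {"moves": [[[0.38,0,0,0,0],[0.35,0,0,0,0],[0.3,0,0,0,0],[0.2,0,0,0,0],[0,0,0,0,0],[0,0,0,0,0],[0,0,0,0,0],[0,0,0,0,0]]]}}

```text
clock: 25.97
position: [0.4454, -0.289, 0.1429]
ee_rot: [0.052, 0.49, -0.063, 0.868]
ft_force: [-0.1, -0.3, 0.2]
grip_width: 1.002
```

Run:
```python
from ov import *
show()
cv2.imwrite("pics/w17.png",manip.camera("wrist")[:,:,::-1])
```

```text
t 25.97 p [ 0.4454 -0.289   0.1429] q [ 0.44   0.096  0.183  2.216 -0.684  0.433  2.589] F [-0.1 -0.3  0.2] g 1.002
x [ 0.512 -0.06  -0.857] y [0.161 0.987 0.027] z [ 0.844 -0.152  0.515] lean deg 31.1
```

View pics/w17.png

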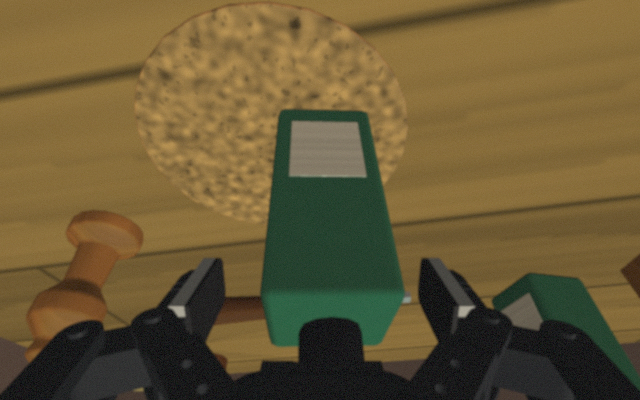

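Request:
{"api": "arm_command", "payload": {"moves": [[[0,-0.4,0,0,0],[0,-0.6,0,0,0],[0,-0.8,0,0,0],[0,-0.8,0,0,0],[0,-0.8,0,0,0],[0,-0.8,0,0,0],[0,-0.5,0,0,0],[0,0,0,0,0],[0,0,0,0,0],[0,0,0,0,0]]]}}

```text
clock: 26.85
position: [0.3852, -0.2817, 0.2429]
ee_rot: [0.052, 0.49, -0.063, 0.868]
ft_force: [0.0, 0.6, -0.8]
grip_width: 0.996
```

Run:
```python
from door import *
show(); ang("scene"); ang("side")
for c in ["scene","side","wrist"]:
    im=manip.camera(c); cv2.imwrite(f"pics/{c}18.png",im[:,:,::-1])
    for q in ["green_can","red_can","finial","bowl","gouge"]: print(c,q,[(np.round(x["pixel"],1).tolist(),round(x["confidence"],2),plane(c,x["pixel"],.004).round(3).tolist()) for x in manip.pinpoint(q,c)])
```

```text
t 26.85 p [ 0.3852 -0.2817  0.2429] q [ 0.479 -0.187  0.2    2.227 -0.4    0.67   2.348] F [ 0.   0.6 -0.8] g 0.996
x [ 0.512 -0.059 -0.857] y [0.16  0.987 0.028] z [ 0.844 -0.152  0.515] lean deg 31.0
scene [('door_edge', 0.6, array([-0.291,  0.143,  0.17 ]), 1.57)]
side [('door_edge', 0.19, array([-0.106, -0.771,  0.17 ]), 0.14)]
scene green_can [([181.8, 340.2], 0.88, [0.712, -0.094, 0.004]), ([284.0, 364.8], 0.64, [0.477, -0.288, 0.004])]
scene red_can [([156.5, 236.8], 0.77, [0.639, 0.222, 0.004]), ([116.0, 275.9], 0.59, [0.816, 0.186, 0.004])]
scene finial [([299.9, 434.6], 0.87, [0.526, -0.474, 0.004])]
scene bowl [([354.6, 422.1], 0.75, [0.384, -0.498, 0.004]), ([237.1, 414.2], 0.44, [0.66, -0.357, 0.004])]
scene gouge [([233.7, 414.1], 0.88, [0.669, -0.352, 0.004])]
side green_can [([284.5, 313.2], 0.7, [0.468, -0.3, 0.004]), ([223.1, 356.4], 0.64, [0.722, -0.111, 0.004])]
side red_can [([174.9, 299.4], 0.73, [0.658, 0.264, 0.004]), ([173.8, 339.6], 0.57, [0.816, 0.2, 0.004]), ([276.1, 381.3], 0.24, [0.669, -0.358, 0.004])]
side finial [([323.0, 363.1], 0.55, [0.536, -0.477, 0.004])]
side bowl [([350.2, 316.4], 0.59, [0.389, -0.495, 0.004])]
side gouge [([276.2, 380.6], 0.78, [0.667, -0.357, 0.004]), ([282.1, 313.0], 0.72, [0.471, -0.292, 0.004]), ([140.6, 269.2], 0.67, [0.64, 0.609, 0.004])]
wrist green_can [([242.2, 479.1], 0.83, [0.706, -0.102, 0.004]), ([126.8, 324.4], 0.63, [0.473, -0.286, 0.004])]
wrist red_can []
wrist finial [([189.8, 171.5], 0.57, [0.526, -0.467, 0.004])]
wrist bowl [([74.7, 56.2], 0.92, [0.384, -0.492, 0.004])]
wrist gouge [([245.1, 295.1], 0.78, [0.661, -0.356, 0.004])]
```

View pics/scene18.png

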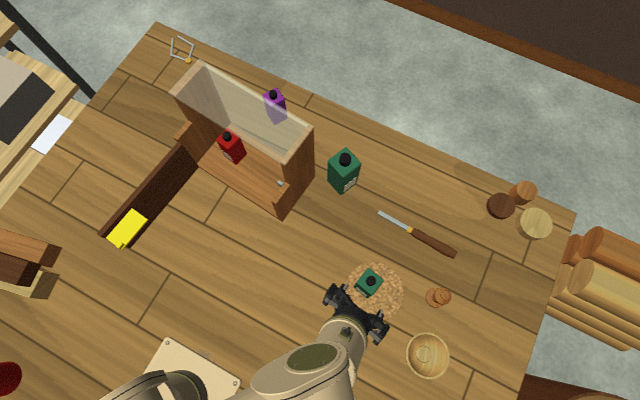

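View pics/side18.png

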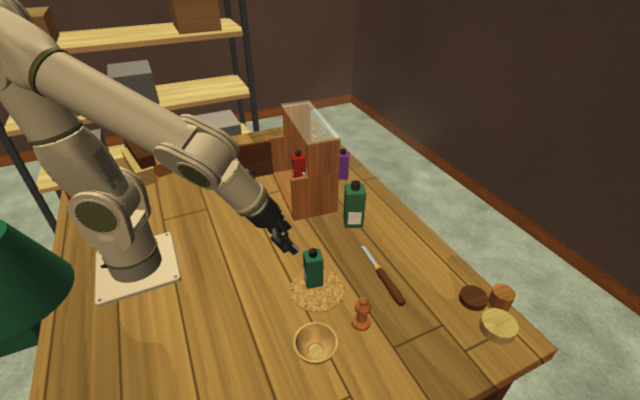

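View pics/wrist18.png

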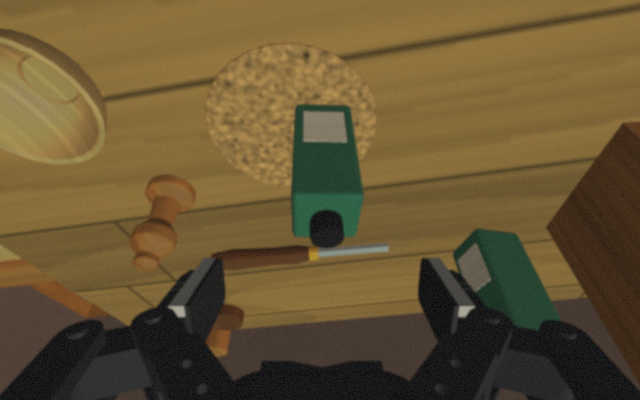

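```bash
python3 -c "
from workcell import manip
print(manip.hand_in())"
```

```text
the job is handed in; nothing more can be done
None
```

The smaller green can now stands upright on the cork mat, and I handed the job in at about 28 s, well inside the 69 s limit. No verdict was reported.

**What I did**
- I leaned the tool back about 31° by driving the wrist joint to its limit, because the moves have no tilt command.
- I pressed the yellow pad over the door's top edge until it read 5.6–7 N, roughly 12–13 mm deep.
- I held the pad pressed while pulling the door to 0.32 rad. I then hooked the fingers behind it nearer the hinge and swung it fully open.
- I gripped the can inside the cupboard, lifted it, carried it out and set it down until contact was felt. I then released it and backed away.

**Last checks**
- **Door:** it reads about 1.57 rad in the scene camera. The side camera's last reading of 0.14 had low confidence (0.19), clearly found the wrong thing, and I discarded it.
- **Green can:** its middle is about 27 mm from the mat's middle. The estimates varied from about 17 to 31 mm, within the 46 mm limit, and at 27 mm the can lies wholly on the mat. It looks upright in all three views.
- **Red can:** it still stands in the cupboard. The final side-camera fix on it was a few centimetres off the scene camera's.
- **Bowl, gouge and finial:** they show in their original places, with estimates agreeing to about 1 cm.
- **Robot:** it was about 10 cm clear of the can and not touching anything I could see.

**Deviations**
- The last joint reached its 2.6 rad limit during the lowering. I let the can down about 25 mm off the mat's centre and with about 1.6° of tilt to relieve it. The can settled upright when released.

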